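Vent the reactor line through its spring nipple

TASK

Lift the hinged lid of the vent box all the way back until it rests on its stop. Then take the vent coupler by its brass neck and press it squarely onto the tilted nipple inside the box, past the snap, until its mouth sits fully home on the nipple's collar. The program finishes while holding: keep the coupler gripped and pressed home against the spring, do not let go, and leave the other things on the bench undisturbed.

Things in the scene. Friction and masses are not known exactly. Their poses are not given: they have to be found in the camera images.
- vent_box: low open aluminium box, 160 x 180 x 85 mm (x, y, z), walls and floor 5 mm, fixed to the bench. Origin at the centre of its underside, z up. Its x axis points from its front (robot side) to its back, where the lid is hinged
- lid (a joint): angle of the vent box's lid: 0 closed, grows as it opens, stop at 1.92 rad. A flat grey 160 x 180 x 5 mm plate, 0.35 kg, on a free-moving hinge; it falls shut when let go before about 1.6 rad and falls back on its stop by itself beyond that
- lid_bar (a point): middle of the lid's pull bar: round steel bar 10 mm thick, 100 mm long, parallel to the hinge, 40 mm ahead of the lid's front edge, held by two 10 mm end rods (90 mm clear between them). Lid closed: level, in front of the box, 90 mm above the bench. It lies 200 mm from the hinge line and 5 mm above the hinge's plane
- lid_hinge (a point): middle of the lid's hinge line (along the box's y axis), at the top of the box's back wall, 85.5 mm above the bench
- nipple: fixed steel nipple on a block inside the vent box, tilted 25 degrees from vertical roughly towards the robot. Origin: centre of its collar's top face (the seat, 42 mm across, 40 mm above the bench); z axis points out along the nipple. Stem 16 mm in diameter to 18 mm above the seat, tapering to 9 mm at 24 mm; an 8 mm brass spring pin stands out of it to 40 mm above the seat
- vent_pin (a joint): how far the nipple's brass pin is pushed in along the nipple, m: 0 free, about 0.010 when the coupler is fully home. The coupler meets it with its mouth 10 mm above the seat; its spring takes 4 N to start and about 11 N at 0.010, and lifts the coupler off its seat again if let go
- coupler: vent coupler, loose, 0.2 to 0.32 kg, standing upright on its mouth on the bench. Origin: centre of its mouth; z axis up along its own axis (round about it). Steel sleeve 40 mm in diameter up to a flat shoulder. The mouth is a bore 21 mm in diameter through a 6 mm lip, then a 28 mm cavity whose flat end, 30 mm up, meets the pin. Fully home, its origin and z axis coincide with the nipple's
- reagent_bottle: bystander: white plastic jar with cap, 52 mm in diameter, 105 mm tall, upright on the bench; origin at the centre of its base
- weight: bystander: steel balance weight with a knob on top, 44 mm in diameter, 74 mm tall, upright on the bench; origin at the centre of its base
- beaker: bystander: small glass beaker, 66 mm across, 85 mm tall, upright on the bench; origin at the centre of its base
- snap_balls (a point): point on the nipple's axis 14 mm above its seat, midway between two spring balls in the stem's sides that make the snap: the coupler's lip rides onto them with its mouth 18 to 15 mm above the seat (some 5 to 10 N), slides over them, and drops past them at 8 to 5 mm; from there only the pin's spring resists until the mouth meets the solid collar
- coupler_neck (a point): point on the coupler's axis 79 mm above its mouth, to grip: brass neck 24 mm in diameter from the shoulder at 60 mm to 106 mm, small dome to 113 mm. Fingertips set close above the shoulder push on it

How it is judged (in metres and radians):
On the way, in this order (a step that is already met when the one before it is completed fails the run):
1. the lid is open on its stop (more than 1.85 rad) (value of joint lid above 1.85 rad), for 0.2 s.
2. the coupler is over the snap and home on the collar (z of coupler in the frame of nipple below 0.003 m and distance between coupler and nipple below 0.005 m and angle between the z axis of coupler and the z axis of nipple, either way round below 0.1 rad and value of joint vent_pin above 0.007 m), for 0.2 s.
At the end, for the whole second after the job is handed in: Lid open on its stop (above 1.8 rad); coupler mouth centre at most 3 mm above the nipple's seat and within 5 mm of its centre, axes within 0.1 rad, vent pin pushed in more than 7 mm, and the fingers still holding the coupler (contact above 3 N) (all of step 2 and value of joint lid above 1.8 rad and contact force between the fingers and coupler above 3 N); the arm keeps its last pose, push and grip.
It fails at once if a bystander (jar, weight or beaker) is shifted more than 30 mm or tipped (distance of any of reagent_bottle, weight, beaker from where it was at the start of the episode above 0.03 m or angle between any of reagent_bottle, weight, beaker's own z axis and vertical above 0.5 rad).
It also fails if it takes over 69 s, if anything falls off the work surface, if the arm or the gripper's body presses on something with over 40 N, if the wrist force passes 120 N, or if a joint passes its speed limit or range.

ROBOT

A 7-joint arm with a two-finger parallel gripper is mounted at the origin on the work surface. World frame = base frame: x ahead of the robot, y to its left, z up, the work surface at z = 0. Lengths are in mm, angles in rad, forces in N, time in s.
With the tool pointing down it reaches from about 400 to 875 mm from the base axis. Payload 4.4 kg.
Tool frame: the origin (TCP) lies at the very end of the fingers, on their centre line; the grasp point (between the pads) lies 19 mm behind it; z points along the fingers, y is the direction in which the jaws open and shut (so a half turn about z gives the same grasp; the last joint's range is limited). The gripper opens to 85 mm and grips with 20 to 120 N. Pads are 22 mm wide; open, the fingers measure 114 mm over their backs; the gripper's body (76 mm by 85 mm) begins 54 mm behind the grasp point. The pads swing forward as they close: fully open they stand 13 mm farther back than shut.
Start: joints at [-1.333, 0.628, 0.038, 1.517, -0.027, 0.996, -0.02], TCP at [194.422, 620.256, 231.313] pointing down, gripper open.
Joint ranges: [-3.06, 3.06], [-0.37, 2.12], [-1.25, 1.32], [0.18, 2.47], [-1.1, 4.24], [0.23, 1.98], [-2.94, 2.94]. Speed limits (rad/s): [2.57, 2.57, 3.14, 3.14, 3.14, 3.14, 3.14].

INTERFACE

Orientations are given as [roll, pitch, yaw] about the fixed x, y, z axes, in that order (R = Rz(yaw) Ry(pitch) Rx(roll)).
In Python, from cell import ctrl gives the robot as it stands.
- The arm moves only by the shell command python3 -m crank 'ROWS' [OPENING]. ROWS is JSON, a list that holds one entry, the list of rows, each a list of 6 numbers: the shift along the tool's x, y, z in units of 30 mm (1.0 is 30 mm), then the turn, a rotation vector about the tool's x, y, z in units of 6 degrees (1.0 is 6 degrees). In form: [[[tx, ty, tz, rx, ry, rz], ...]]. A call has 1 to 12 rows; each row shifts and turns the pose as measured when the row begins, along the tool's axes as they then stand; what a row does not reach is not made up. A row lasts 1/12 s, in which the tool goes at most 41.7 mm and 7.16 degrees, less where a joint would pass 70% of its speed; a pose out of reach is approached as far as the arm can. A call is refused whole if a number of a shift passes 1 or a number of a turn 1, either way. A call with a gripper value outside its range is refused whole. OPENING is the gripper command: -1 is fully open, 1 is shut, values between are in proportion, set as the call begins (- or left out, the last holds). The fingers move at their own pace and stop on an object; the grip force is fixed at half the most. Time passes only in rows, so rows that do not move let the fingers close. It gives the time, the measured TCP pose, the force and the opening at its end, in the units of the state.
- ctrl.read_state(): the state, without advancing time (a new reading comes with each control period).
- ctrl.get_image(name): name is "side" or "top"; returns a dict with "color" (480x640x3 uint8, red, green, blue), "depth" (480x640 float32, mm along the optical axis (not along the pixel's ray), 0 where there is no reading), "camera_matrix" (3x3 intrinsics, pixels), "R" (3x3) and "t" (3): a world point X has camera coordinates R X + t. Camera axes: x right, y down, z forward; pixel columns grow to the right and rows downward; lengths in mm; the calibration is good to about 2 mm. A picture is of the moment at which its call begins.
- ctrl.finish_job(): hands the job in, once; it reports no verdict.
Trained networks look in a picture, given as the dict that the camera call returned (one of the last four; its "shot" number tells which), for a name from the list of things; names that differ only in an ending like _2 or _b are one class to them, and where a whole thing is asked for, a point or a joint stands for the part that bears it (a point fixed in the world has none). Each returns a list of dicts, best first, with "conf" (0 to 1); they miss things now and then, are a little off and sometimes report something else, mostly with a low value. They report only what shows in the picture. A call takes as long as a camera call.
- ctrl.search_frame(query, picture): "extent" ([centre column, centre row, width, height] in pixels, round what is visible of it).
The state is a dict: "clock": time; "qpos": joint angles; "qd": joint speeds; "tau": joint torques, N m; "eef_pos": TCP position; "tool_rot": TCP orientation; "force": force on the tool from outside, world axes, zero at the start; "torque": the same for the moment, N m; "width": finger opening in mm.
Only numpy, scipy, OpenCV 4.12 (cv2) and the standard library are available. Lean on these libraries where they do the work, as an engineer would, in place of code of your own. Each camera call takes 0.05 s, during which the arm holds its last target. There are 200 camera calls.

## Working session

There is one attempt and no reset: what is moved stays moved. The work goes in short steps, Python scripts to look and compute and a shell command to move; the robot and the scene stay as the last step left them, time stands still between calls to the robot, and variables do not carry over. Pictures are saved under pics/ and viewed, about 8 in all and at most 12, crops included, and the job is handed in when it is done.

```bash
ls; mkdir -p pics; cat > h.py <<'E'
import numpy as np, cv2
from cell import ctrl
from scipy.spatial.transform import Rotation as Ro
def px2w(im,u,v,d):
    K=im["camera_matrix"]; p=np.array([(u-K[0,2])/K[0,0]*d,(v-K[1,2])/K[1,1]*d,d])
    return im["R"].T@(p-im["t"])
def cloud(im):
    K=im["camera_matrix"]; d=im["depth"]; v,u=np.mgrid[:480,:640]
    p=np.stack([(u-K[0,2])/K[0,0]*d,(v-K[1,2])/K[1,1]*d,d],-1)
    return (p-im["t"])@im["R"]
def proj(im,X):
    c=im["R"]@np.array(X)+im["t"]; c=im["camera_matrix"]@c; return c[:2]/c[2]
def rel(pos,rotm):
    """shift in units(30mm), turn in units(6deg) in tool axes from current pose to target"""
    s=ctrl.read_state(); R=Ro.from_euler('xyz',s["tool_rot"]).as_matrix()
    t=R.T@(np.array(pos)-s["eef_pos"])/30; w=Ro.from_matrix(R.T@rotm).as_rotvec(degrees=True)/6
    return t.round(2),w.round(2)
def save(im,n): cv2.imwrite(f"pics/{n}.png",im["color"][:,:,::-1])
E
python3 - <<'E'
from h import *
np.set_printoptions(suppress=True,precision=1)
print(ctrl.read_state())
for n in("side","top"):
    im=ctrl.get_image(n); save(im,n+"0"); np.save(n+"0.npy",im,allow_pickle=True); C=cloud(im)
    print(n,"campos",-im["R"].T@im["t"])
    for q in("vent_box","lid","lid_bar","coupler","coupler_neck","reagent_bottle","weight","beaker","lid_hinge"):
        r=ctrl.search_frame(q,im)[:1]
        for e in r:
            u,v,w,h=e["extent"]; print(q,round(e["conf"],2),np.array(e["extent"]),C[int(v),int(u)])
E
```

```text
pics
{'clock': 0.0, 'qpos': array([-1.3,  0.6,  0. ,  1.5, -0. ,  1. , -0. ]), 'qd': array([ 0.,  0., -0.,  0., -0.,  0., -0.]), 'tau': array([ -0. , -56.3,   1.2, -19.3,   0. ,   0. ,   0. ]), 'eef_pos': array([194.2, 619.6, 230.4]), 'tool_rot': array([-3.1, -0. ,  2.8]), 'force': array([-0.2, -0. ,  1. ]), 'torque': array([0., 0., 0.]), 'width': 85.40770238217232}
side campos [ 370.2 -739.1  847.9]
vent_box 0.62 [317.1 235.7 103.6  92.4] [556.    4.   90.3]
lid 0.82 [318.5 221.2  99.8  60.9] [569.2  46.3  90.2]
lid_bar 0.74 [316.6 219.1  96.7  59.1] [566.5  53.5  90.5]
coupler 0.63 [329.3 403.2  24.4  46.9] [ 481.4 -362.2   65.3]
coupler_neck 0.67 [331.8 400.2  29.4  43. ] [ 484.8 -362.1   74. ]
reagent_bottle 0.71 [381.1 315.6  30.9  50.4] [ 620.1 -226.4   82.9]
weight 0.71 [289.9 336.4  18.6  35.4] [ 446.7 -203.9   47.5]
beaker 0.63 [263.4 155.2  23.8  38.8] [498.3 349.1  72. ]
lid_hinge 0.94 [316.6 219.6 100.3  62.9] [566.5  53.5  90.5]
top campos [ 482.1   -8.6 1185.5]
vent_box 0.8 [312.4 240.3  94.9 110. ] [564.2  54.5  92.7]
lid 0.86 [311.8 239.7  92.5 105.4] [566.7  56.9  87.4]
lid_bar 0.82 [313.  242.2  90.7 104.6] [559.9  52.3  92.6]
coupler 0.74 [498.8 277.6  28.9  20.5] [ 488.4 -340.1   76.9]
coupler_neck 0.63 [498.8 278.4  30.8  21.5] [ 486.2 -338.8   81.1]
reagent_bottle 0.75 [431.5 213.3  33.2  27.3] [ 621.1 -195.4  104.5]
weight 0.61 [424.7 297.7  25.   20.8] [ 445.  -183.9   75. ]
beaker 0.71 [165.1 268.4  44.3  33.1] [504.7 397.    6.6]
lid_hinge 0.78 [310.4 242.2  96.2 103.9] [559.8  58.6  93.6]
```

```bash
python3 - <<'E'
from h import *
np.set_printoptions(suppress=True,precision=1)
ims=[np.load(n+"0.npy",allow_pickle=True).item() for n in("side","top")]
a=ims[0]["color"][120:460,180:460];b=ims[1]["color"][150:350,120:540]
a=cv2.resize(a,None,fx=1.6,fy=1.6);b=cv2.resize(b,None,fx=1.0,fy=1.0)
cv2.imwrite("pics/a.png",np.hstack([a[:544,:370*1],np.zeros((544,1,3),np.uint8),cv2.copyMakeBorder(b,0,344,0,0,cv2.BORDER_CONSTANT)])[:,:800,::-1])
C=cloud(ims[1]);m=(abs(C[...,2]-88)<10)&(C[...,0]>380)&(C[...,0]<760)&(C[...,1]>-90)&(C[...,1]<190)
P=C[m][:,:2].astype(np.float32); r=cv2.minAreaRect(P);print(r,cv2.boxPoints(r),len(P))
# lid plate only: erode mask to drop bar
mm=cv2.morphologyEx(m.astype(np.uint8),cv2.MORPH_OPEN,np.ones((15,15)))>0
r=cv2.minAreaRect(C[mm][:,:2].astype(np.float32));print(r,cv2.boxPoints(r),np.median(C[mm][:,2]))
bar=C[m&~(cv2.dilate(mm.astype(np.uint8),np.ones((5,5)))>0)];print(len(bar),bar.min(0),bar.max(0),bar.mean(0))
for C in(C,cloud(ims[0])):
  for nm,(x,y),h in(("coup",(486,-350),(95,125)),("sleeve",(486,-350),(52,64))):
    s=(np.hypot(C[...,0]-x,C[...,1]-y)<45)&(C[...,2]>h[0])&(C[...,2]<h[1]);Q=C[s];print(nm,len(Q),Q.mean(0) if len(Q) else 0, (Q.min(0)+Q.max(0))/2 if len(Q) else 0,Q[:,2].max() if len(Q) else 0)
E
```

```text
((567.5994262695312, 58.1140022277832), (180.373291015625, 215.00244140625), 82.46939086914062) [[449.2 -17.2]
 [662.4 -45.4]
 [686.  133.4]
 [472.8 161.6]] 6923
((590.1658935546875, 55.03527069091797), (179.9599151611328, 169.52609252929688), 82.55371856689453) [[494.5 -23.2]
 [662.6 -45.2]
 [685.9 133.3]
 [517.8 155.2]] 91.03376939579145
627 [454.6 -28.4  81.4] [566.5 125.7  98. ] [491.9  51.   92.9]
coup 121 [ 486.3 -348.1  109. ] [ 486.2 -350.3  106.2] 116.47044489323316
sleeve 148 [ 485.7 -343.4   59.8] [ 486.4 -346.8   58. ] 63.70190811069294
coup 193 [ 485.8 -354.4  107.5] [ 486.4 -351.6  106. ] 116.7606096098542
sleeve 256 [ 485.1 -358.    58.9] [ 487.  -352.7   57.9] 63.86359733687565
```

View pics/a.png

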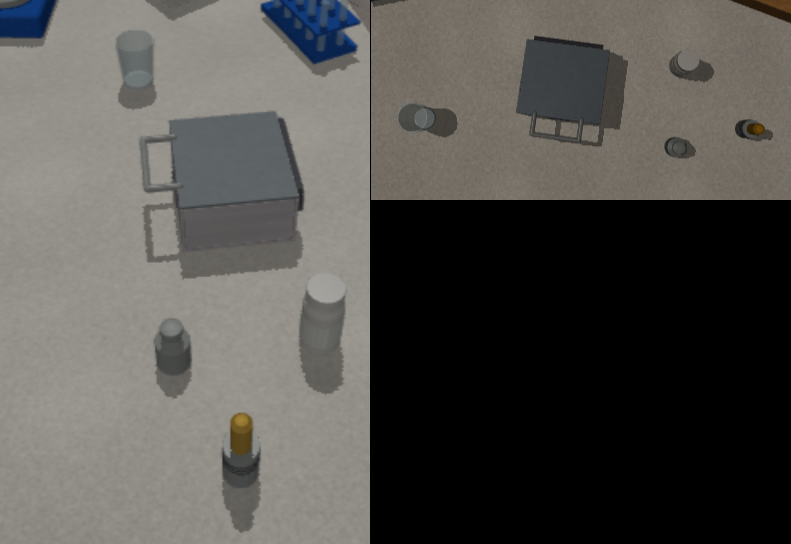

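View pics/top0.png

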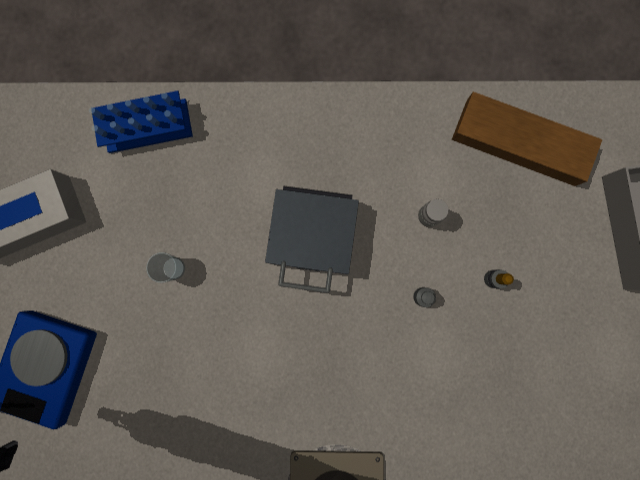

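The box is yawed about -7.5°, with the bar towards the robot around (468, 71). The coupler stands at about (486, -350).

```bash
python3 - <<'E'
from h import *
s=ctrl.read_state();R=Ro.from_euler('xyz',s["tool_rot"]).as_matrix();print(s["tool_rot"])
print(rel([468,71.3,231],R)); print(rel([468,71.3,231],Ro.from_euler('xyz',[180,0,82.5],degrees=True).as_matrix()))
E
```

```text
[ 3.14156379e+00 -2.34225473e-05  2.83777512e+00]
(array([-1.418e+01, -1.473e+01,  1.000e-02]), array([0., 0., 0.]))
(array([-1.418e+01, -1.473e+01,  1.000e-02]), array([ 0.  , -0.  , 13.35]))
```

```bash
python3 -m crank '[[[-0.8,-0.83,0,0,0,0],[-0.8,-0.83,0,0,0,0],[-0.8,-0.83,0,0,0,0],[-0.8,-0.83,0,0,0,0],[-0.8,-0.83,0,0,0,0],[-0.8,-0.83,0,0,0,0],[-0.8,-0.83,0,0,0,0],[-0.8,-0.83,0,0,0,0],[-0.8,-0.83,0,0,0,0],[-0.8,-0.83,0,0,0,0],[-0.8,-0.83,0,0,0,0],[-0.8,-0.83,0,0,0,0]]]' -1
python3 -m crank '[[[0,0,0,0,0,1],[0,0,0,0,0,1],[0,0,0,0,0,1],[0,0,0,0,0,1],[0,0,0,0,0,1],[0,0,0,0,0,1],[0,0,0,0,0,1],[0,0,0,0,0,1],[0,0,0,0,0,1],[0,0,0,0,0,1],[0,0,0,0,0,1],[0,0,0,0,0,1]]]'
python3 - <<'E'
from h import *
s=ctrl.read_state();print(s["clock"],s["eef_pos"],s["tool_rot"],s["qpos"])
print(rel([468,71.3,231],Ro.from_euler('xyz',[180,0,82.5],degrees=True).as_matrix()))
E
```

```text
clock: 2.0
eef_pos: [383.1, 244.4, 228.9]
tool_rot: [3.131, -0.003, 2.856]
force: [1.1, -0.3, -0.0]
width: 85.6
clock: 3.0
eef_pos: [391.0, 232.2, 232.0]
tool_rot: [3.134, -0.013, 1.516]
force: [0.3, -0.5, -1.0]
width: 85.7
3.0 [390.98835658 232.18917986 231.97756517] [ 3.13443372 -0.01255581  1.51614716] [-0.90429664  0.37026738  0.41947182  2.05637753 -0.22929244  0.74479925
 -0.3970119 ]
(array([-5.21,  2.86, -0.01]), array([ 0.06, -0.12,  0.73]))
```

```bash
python3 -m crank '[[[-0.87,0.48,0,0,0,0.3],[-0.87,0.48,0,0,0,0.3],[-0.87,0.48,0,0,0,0.1],[-0.87,0.48,0,0,-0.1,0],[-0.87,0.48,0,0,0,0],[-0.5,0.3,0,0,0,0],[0,0,0,0,0,0]]]'
python3 - <<'E'
from h import *
s=ctrl.read_state();print(s["clock"],s["eef_pos"],s["tool_rot"])
T=Ro.from_euler('xyz',[180,0,82.5],degrees=True).as_matrix()
print(rel([468,71.3,150],T))
im=ctrl.get_image("side"); C=cloud(im); cv2.imwrite("pics/s1.png",cv2.resize(im["color"][120:300,200:420],None,fx=3,fy=3)[:,:,::-1])
im0=np.load("side0.npy",allow_pickle=True).item();C0=cloud(im0)
# bar points, side view initial
c,sn=np.cos(np.radians(-7.53)),np.sin(np.radians(-7.53))
for im0 in (im0,np.load("top0.npy",allow_pickle=True).item()):
    C0=cloud(im0);d=C0-[666.3,45.1,0];X=d[...,0]*c+d[...,1]*sn;Y=-d[...,0]*sn+d[...,1]*c
    m=(X<-175)&(X>-230)&(abs(Y)<40)&(C0[...,2]>70)&(C0[...,2]<110)
    print(m.sum(),np.percentile(X[m],[2,20,50,80,98]),np.percentile(C0[m][:,2],[10,50,90]))
    m=(X<-175)&(X>-230)&(abs(Y)<80)&(C0[...,2]>80)&(C0[...,2]<110)
    print(np.percentile(Y[m],[0,1,99,100]))
E
```

```text
clock: 3.58
eef_pos: [459.5, 77.0, 232.0]
tool_rot: [3.131, -0.005, 1.445]
force: [0.8, 0.1, -0.4]
width: 85.3
3.5833 [459.5044386   77.00594551 232.03688787] [ 3.13082673 -0.00487429  1.4450813 ]
(array([-0.17,  0.28,  2.74]), array([ 0.1 , -0.05,  0.05]))
109 [-206.30176032 -204.51602082 -201.58396006 -198.74391539 -196.78151074] [91.75645053 93.99221348 95.85444017]
[-57.38279311 -56.10345965  51.60000108  54.10911518]
182 [-206.8407658  -204.93126591 -202.01602402 -198.99244355 -197.24167462] [91.81360779 95.08665847 97.79878132]
[-55.0435116  -54.44982643  53.74939181  54.51738969]
```

View pics/s1.png

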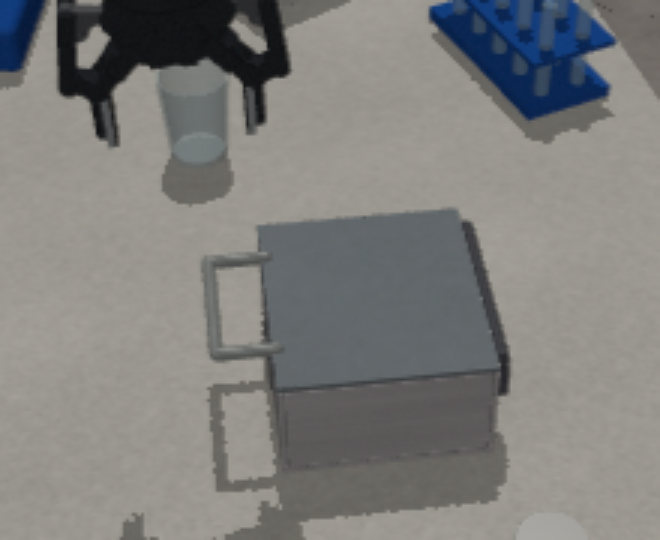

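```bash
python3 -m crank '[[[-0.18,0.22,0.9,0.1,-0.05,0.05],[0,0,0.9,0,0,0],[0,0,0.8,0,0,0],[0,0,0,0,0,0],[0,0,0,0,0,0],[0,0,0,0,0,0]]]' 0.2
python3 - <<'E'
from h import *
s=ctrl.read_state();print(s["clock"],s["eef_pos"],s["tool_rot"],s["width"])
T=Ro.from_euler('xyz',[180,0,82.5],degrees=True).as_matrix()
print(rel([466.3,71.5,71],T))
E
```

```text
clock: 4.13
eef_pos: [465.5, 79.8, 153.6]
tool_rot: [3.14, -0.007, 1.447]
force: [-0.9, 0.1, -0.1]
width: 34.1
4.1333 [465.50871921  79.75331399 153.599038  ] [ 3.14049692 -0.00684487  1.44748364] 34.08901645462136
(array([-0.29,  0.06,  2.75]), array([ 0.01, -0.07,  0.07]))
```

```bash
python3 -m crank '[[[-0.25,0.03,0.4,0,-0.1,0.1],[0,0.03,0.5,0,0,0],[0,0,0.5,0,0,0],[0,0,0.5,0,0,0],[0,0,0.5,0,0,0],[0,0,0.4,0,0,0],[0,0,0,0,0,0]]]'
python3 -m crank '[[[0,0,0,0,0,0],[0,0,0,0,0,0],[0,0,0,0,0,0],[0,0,0,0,0,0],[0,0,0,0,0,0],[0,0,0,0,0,0]]]' 1
python3 - <<'E'
from h import *
im=ctrl.get_image("side"); cv2.imwrite("pics/s2.png",cv2.resize(im["color"][120:300,200:420],None,fx=3,fy=3)[:,:,::-1])
E
```

```text
clock: 4.72
eef_pos: [474.7, 79.2, 77.4]
tool_rot: [3.122, -0.006, 1.445]
force: [-0.4, -0.4, -1.1]
width: 34.0
clock: 5.22
eef_pos: [467.6, 80.7, 81.9]
tool_rot: [3.134, -0.007, 1.447]
force: [-1.6, -0.8, -2.5]
width: 7.4
```

View pics/s2.png

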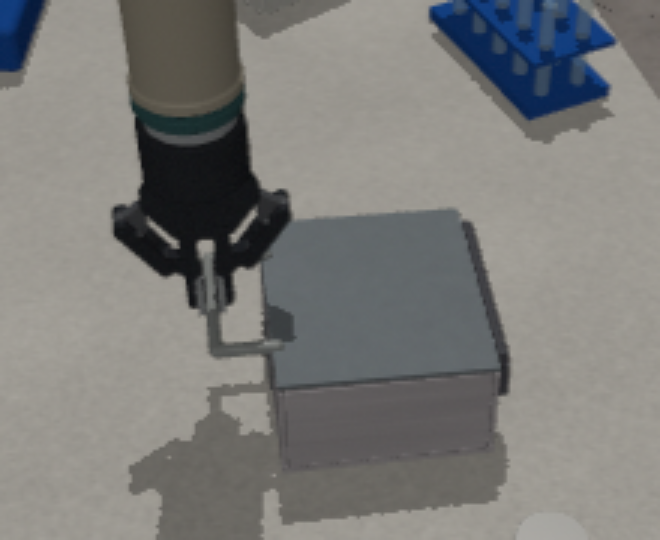

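```bash
python3 -m crank '[[[0,0,0,0,0,0],[0,0,0,0,0,0],[0,0,0,0,0,0],[-0.2,0,0.3,0,0,0],[0,0,0.25,0,0,0],[0,0,0,0,0,0]]]' 0.2
python3 -m crank '[[[0,0,0,0,0,0],[0,0,0,0,0,0],[0,0,0,0,0,0],[0,0,0,0,0,0],[0,0,0,0,0,0],[0,0,0,0,0,0]]]' 1
python3 - <<'E'
from h import *
print(ctrl.read_state())
E
```

```text
clock: 5.77
eef_pos: [472.9, 77.0, 66.9]
tool_rot: [3.123, -0.011, 1.449]
force: [-0.2, 0.4, -0.1]
width: 34.3
clock: 6.27
eef_pos: [467.2, 77.9, 66.4]
tool_rot: [3.135, -0.011, 1.449]
force: [-0.1, -1.4, -1.9]
width: 8.2
{'clock': 6.2667, 'qpos': array([-0.37195434,  0.67696706,  0.22697366,  2.14841455, -0.44921712,
        0.35133995,  0.10796096]), 'qd': array([-0.00407246,  0.0002651 ,  0.00310529, -0.00144307,  0.00023483,
        0.00307283, -0.00239303]), 'tau': array([-3.38776549e-01, -4.69967830e+01,  3.18645269e+00, -7.96212763e+00,
       -3.09320132e-02, -1.17717390e-01,  7.10856495e-02]), 'eef_pos': array([467.20231118,  77.85397113,  66.37314565]), 'tool_rot': array([ 3.13490513, -0.01121547,  1.44903182]), 'force': array([-0.11145535, -1.41698374, -1.89238376]), 'torque': array([-0.11402244,  0.11194401, -0.06120054]), 'width': 8.177452161395822}
```

```bash
cat > th.py <<'E'
from h import *
np.set_printoptions(suppress=True,precision=2)
s=ctrl.read_state(); R=Ro.from_euler('xyz',s["tool_rot"]).as_matrix()
ex=np.array([np.cos(np.radians(-7.5)),np.sin(np.radians(-7.5)),0])
b=s["eef_pos"]-R[:,2]*23.6-[664.6,45.3,85.5]; X=b@ex; Z=b[2]
th=np.arctan2(Z,-X)-0.025; print("clock",s["clock"],"X,Z",X,Z,"r",np.hypot(X,Z),"theta",th,"force",s["force"],s["width"])
f=lambda t:np.array([-200*np.cos(t)+5*np.sin(t),0,5*np.cos(t)+200*np.sin(t)])
p=np.array([X,0,Z])
for k in range(1,6):
    q=f(th+.1*k); d=q-p; p=q
    print(round(th+.1*k,2),(R.T@(ex*d[0]+np.array([0,0,d[2]]))/30))
E
python3 -m crank '[[[0,0.05,-0.66,0,0,0],[0,0.12,-0.66,0,0,0],[0,0.18,-0.64,0,0,0],[0,0.24,-0.62,0,0,0]]]'
python3 th.py
```

```text
clock: 6.6
eef_pos: [483.6, 75.6, 143.0]
tool_rot: [3.14, -0.009, 1.449]
force: [3.6, -0.0, -5.8]
width: 8.3
clock 6.6 X,Z -183.50022747940463 81.10017272317987 r 200.62295855839344 theta 0.39114965786175904 force [ 3.61 -0.01 -5.79] 8.299588730191072
0.49 [ 0.    0.32 -0.59]
0.59 [ 0.    0.36 -0.56]
0.69 [ 0.    0.41 -0.52]
0.79 [ 0.    0.46 -0.48]
0.89 [-0.    0.51 -0.43]
```

Tracks the arc well.

```bash
python3 -m crank '[[[0,0.32,-0.59,0,0,0],[0,0.36,-0.56,0,0,0],[0,0.41,-0.52,0,0,0],[0,0.46,-0.48,0,0,0],[0,0.51,-0.43,0,0,0]]]'
python3 th.py
```

```text
clock: 7.02
eef_pos: [544.6, 67.5, 224.1]
tool_rot: [-3.141, -0.008, 1.45]
force: [5.2, -0.2, -11.9]
width: 8.0
clock 7.0167 X,Z -121.83866999789412 162.2330400218823 r 202.8896763800401 theta 0.9016489949081029 force [  5.15  -0.17 -11.89] 7.965772195980845
1.0 [-0.    0.61 -0.3 ]
1.1 [-0.    0.59 -0.32]
1.2 [-0.    0.62 -0.26]
1.3 [-0.    0.64 -0.19]
1.4 [-0.01  0.65 -0.13]
```

```bash
python3 -m crank '[[[0,0.61,-0.3,0,0,0],[0,0.59,-0.32,0,0,0],[0,0.62,-0.26,0,0,0],[0,0.64,-0.19,0,0,0],[0,0.65,-0.13,0,0,0]]]'
python3 th.py
```

```text
clock: 7.43
eef_pos: [631.9, 56.1, 262.4]
tool_rot: [-3.123, -0.007, 1.45]
force: [-0.2, -0.3, -7.8]
width: 7.9
clock 7.4333 X,Z -33.34629971838805 200.50748461468106 r 203.26147468572378 theta 1.3809951820094892 force [-0.24 -0.26 -7.79] 7.916733141012026
1.48 [-0.01  0.68  0.02]
1.58 [-0.01  0.67 -0.02]
1.68 [-0.01  0.67  0.04]
1.78 [-0.01  0.66  0.11]
1.88 [-0.01  0.64  0.18]
```

```bash
python3 -m crank '[[[0,0.68,0.02,0,0,0],[0,0.67,-0.02,0,0,0],[0,0.67,0.04,0,0,0],[0,0.66,0.11,0,0,0],[0,0.3,0.08,0,0,0],[0,0,0,0,0,0]]]'
python3 th.py
```

```text
clock: 7.93
eef_pos: [724.8, 43.8, 256.1]
tool_rot: [-3.121, -0.007, 1.449]
force: [1.2, 1.4, -0.7]
width: 7.9
clock 7.9333 X,Z 60.37569734861713 194.2277007984922 r 203.3952422939151 theta 1.8471773647205312 force [ 1.25  1.42 -0.7 ] 7.907932817933579
1.95 [-0.01  0.6   0.32]
2.05 [-0.01  0.61  0.28]
2.15 [-0.01  0.57  0.34]
2.25 [-0.01  0.54  0.39]
2.35 [-0.01  0.5   0.44]
```

```bash
python3 -m crank '[[[0,0,0,0,0,0],[0,0,0,0,0,0],[0,0,0,0,0,0],[0,0,0,0,0,0],[0,0.1,-0.5,0,0,0],[0,0,-0.7,0,0,0],[0,0,-0.7,0,0,0],[0,0,-0.7,0,0,0],[0,0,0,0,0,0]]]' 0.2
python3 - <<'E'
from h import *
im=ctrl.get_image("top");save(im,"t3");np.save("t3.npy",im,allow_pickle=True)
print(ctrl.read_state()["eef_pos"])
E
```

```text
clock: 8.68
eef_pos: [724.3, 45.0, 336.5]
tool_rot: [-3.114, -0.007, 1.452]
force: [-0.4, -0.2, 1.2]
width: 34.1
[723.53178181  45.05574325 334.51789374]
```

View pics/t3.png

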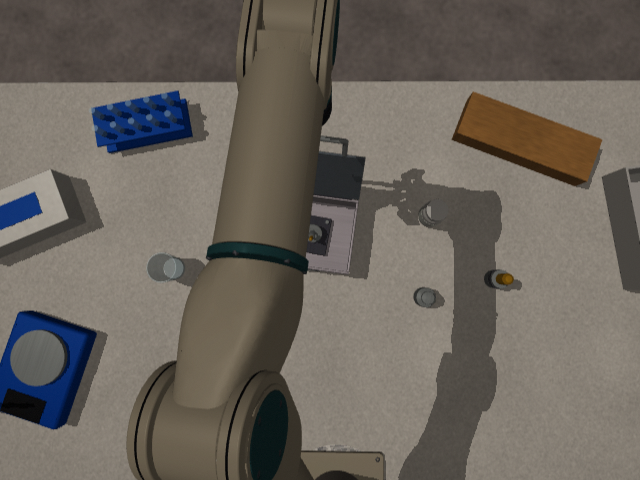

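Lid is back on its stop (hinge plate at about (340,175)), and the nipple shows at (315,235). Going to the coupler next.

```bash
python3 -m crank '[[[-0.9,-0.44,0,0,0,0],[-0.9,-0.44,0,0,0,0],[-0.9,-0.44,0,0,0,0],[-0.9,-0.44,0,0,0,0],[-0.9,-0.44,0,0,0,0],[-0.9,-0.44,0,0,0,0],[-0.9,-0.44,0,0,0,0],[-0.9,-0.44,0,0,0,0],[-0.9,-0.44,0,0,0,0],[-0.9,-0.44,0,0,0,0],[-0.9,-0.44,0,0,0,0],[-0.9,-0.44,0,0,0,0]]]' -0.2
python3 - <<'E'
from h import *
np.set_printoptions(suppress=True,precision=2)
s=ctrl.read_state();print(s["eef_pos"],s["tool_rot"],s["qpos"])
print(rel([486.3,-350.5,200],Ro.from_euler('xyz',[180,0,52],degrees=True).as_matrix()))
im=ctrl.get_image("top");np.save("t4.npy",im,allow_pickle=True)
im2=ctrl.get_image("side");np.save("s4.npy",im2,allow_pickle=True)
for i in(im,im2):
  C=cloud(i)
  for q in("lid","nipple","snap_balls","vent_pin","coupler"):
    for e in ctrl.search_frame(q,i)[:1]: u,v=map(int,e["extent"][:2]);print(q,round(e["conf"],2),np.array(e["extent"]),C[v,u])
a=cv2.resize(im["color"][130:300,250:380],None,fx=3,fy=3);b=cv2.resize(im2["color"][140:310,250:380],None,fx=3,fy=3)
cv2.imwrite("pics/n4.png",np.hstack([a,b])[:,:,::-1])
E
```

```text
clock: 9.73
eef_pos: [515.2, -254.6, 322.8]
tool_rot: [-3.093, -0.02, 1.473]
force: [0.3, -0.1, -0.1]
width: 51.3
[ 515.17 -254.57  322.75] [-3.09 -0.02  1.47] [ 0.12  0.49  0.46  1.57 -0.23  1.19  0.54]
(array([-3.36, -0.45,  4.05]), array([-0.5 , -0.05,  5.41]))
lid 0.62 [318.1 164.7  93.6  72.6] [704.16  38.03 198.23]
nipple 0.56 [312.8 231.9  16.7  17.5] [586.7   56.74  56.61]
vent_pin 0.62 [317.2 164.9  92.3  70.1] [704.4   40.02 197.15]
lid 0.56 [383.7 188.1  53.4 115.2] [ 580.64 -261.47  425.22]
nipple 0.57 [323.8 234.5  16.6  15.4] [581.74  50.24  42.75]
snap_balls 0.69 [324.  236.5  17.2  14.6] [583.27  47.06  38.93]
coupler 0.82 [329.9 400.7  24.5  45.2] [ 481.74 -360.74   72.87]
```

View pics/n4.png

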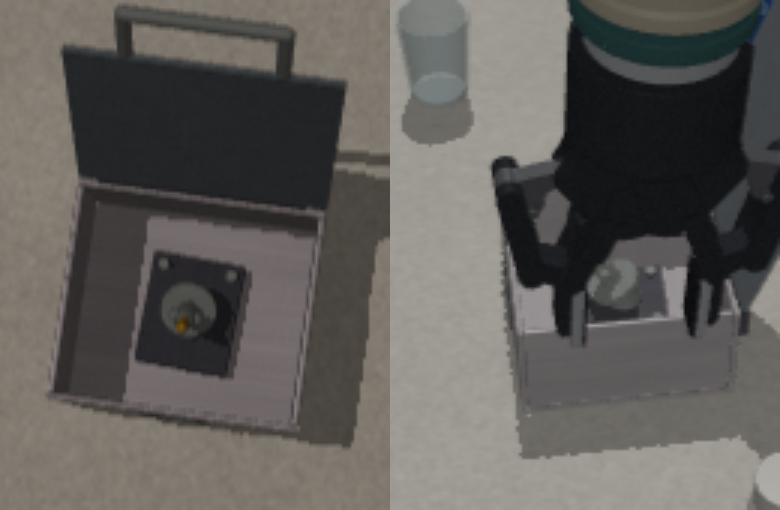

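```bash
python3 -m crank '[[[-0.84,-0.11,0.8,-0.5,0,0],[-0.84,-0.11,0.8,0,0,0],[-0.84,-0.11,0.8,0,0,0],[-0.84,-0.11,0.8,0,0,0],[0,0,0.8,0,0,1],[0,0,0,0,0,1],[0,0,0,0,0,1],[0,0,0,0,0,1],[0,0,0,0,0,1],[0,0,0,0,0,0.4],[0,0,0,0,0,0]]]'
python3 - <<'E'
from h import *
np.set_printoptions(suppress=True,precision=2)
s=ctrl.read_state();print(s["eef_pos"],s["tool_rot"],s["width"])
T=Ro.from_euler('xyz',[180,0,52],degrees=True).as_matrix()
print(rel([486.3,-350.5,150],T),rel([486.3,-350.5,62],T))
L=[]
for n in("top","side"):
  i=ctrl.get_image(n);np.save(n[0]+"5.npy",i,allow_pickle=True);C=cloud(i);u0,v0=((285,205) if n=="top" else(295,205))
  for q in("nipple","snap_balls","vent_pin"):
    for e in ctrl.search_frame(q,i)[:1]: u,v=map(int,e["extent"][:2]);print(n,q,round(e["conf"],2),np.array(e["extent"]),C[v,u])
  L.append(cv2.resize(i["color"][v0:v0+60,u0:u0+50],None,fx=8,fy=8,interpolation=cv2.INTER_CUBIC))
  # brass pin: saturated yellow pixels
  hsv=cv2.cvtColor(i["color"],cv2.COLOR_RGB2HSV);m=(hsv[...,1]>110)&(hsv[...,0]>8)&(hsv[...,0]<32)&(hsv[...,2]>70)
  m[:205]=0;m[265:]=0;m[:,:285]=0;m[:,350:]=0
  v,u=np.nonzero(m);print("brass",len(u),u.mean(),v.mean(),u.min(),u.max(),v.min(),v.max(),np.median(C[m],0),C[m][:,2].max())
cv2.imwrite("pics/n5.png",np.hstack(L)[:,:,::-1])
E
```

```text
clock: 11.25
eef_pos: [498.0, -352.1, 195.3]
tool_rot: [-3.14, -0.021, 0.889]
force: [-0.6, 0.8, 0.2]
width: 51.1
[ 498.04 -352.05  195.3 ] [-3.14 -0.02  0.89] 51.12721848697998
(array([-0.24, -0.33,  1.51]), array([-0.01, -0.2 , -0.18])) (array([-0.3 , -0.33,  4.44]), array([-0.01, -0.2 , -0.18]))
top nipple 0.53 [313.3 232.2  13.8  21.2] [584.49  54.51  56.73]
top snap_balls 0.84 [312.3 233.3  14.8  16.4] [581.68  56.3   63.45]
brass 10 309.8 238.5 309 311 237 240 [569.11  59.93  76.06] 79.06237518347625<stdin>:15: RuntimeWarning: Mean of empty slice.
  ret = ret.dtype.type(ret / rcount)
Traceback (most recent call last):
ValueError: zero-size array to reduction operation minimum which has no identity
```

```bash
python3 -m crank '[[[-0.25,-0.33,0.5,0,-0.2,-0.2],[0,0,0.7,0,0,0],[0,0,0,0,0,0]]]'
python3 - <<'E'
from h import *
np.set_printoptions(suppress=True,precision=2)
s=ctrl.read_state();print(s["eef_pos"],s["tool_rot"],s["width"])
T=Ro.from_euler('xyz',[180,0,52],degrees=True).as_matrix()
print(rel([486.3,-350.5,65],T))
i=ctrl.get_image("side");np.save("s5.npy",i,allow_pickle=True)
cs=np.load("t5.npy",allow_pickle=True).item()
L=[cv2.resize(x["color"][v0:v0+60,u0:u0+50],None,fx=8,fy=8,interpolation=cv2.INTER_CUBIC) for x,u0,v0 in((cs,285,205),(i,295,205))]
cv2.imwrite("pics/n5.png",np.hstack(L)[:,:,::-1])
E
```

```text
clock: 11.9
eef_pos: [486.5, -352.7, 160.3]
tool_rot: [3.138, -0.001, 0.913]
force: [-0.4, 0.5, -0.0]
width: 51.5
[ 486.48 -352.71  160.3 ] [ 3.14 -0.    0.91] 51.49874054605486
(array([ 0.05, -0.06,  3.18]), array([ 0.04, -0.01,  0.05]))
```

View pics/n5.png

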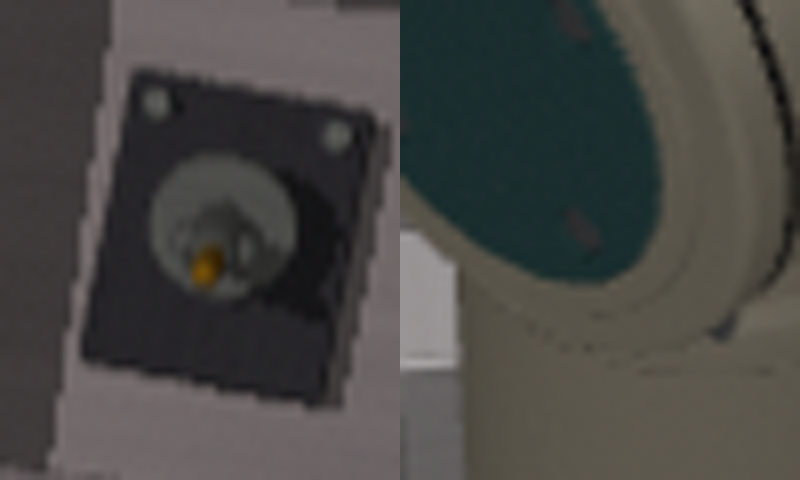

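```bash
python3 -m crank '[[[0.03,-0.05,0.6,0,0,0],[0,0,0.6,0,0,0],[0,0,0.6,0,0,0],[0,0,0.6,0,0,0],[0,0,0.5,0,0,0],[0,0,0.2,0,0,0],[0,0,0,0,0,0]]]'
python3 - <<'E'
from h import *
np.set_printoptions(suppress=True,precision=2)
T=Ro.from_euler('xyz',[180,0,52],degrees=True).as_matrix()
print(rel([486.3,-350.5,64],T))
i=np.load("t5.npy",allow_pickle=True).item();C=cloud(i)
def ray(u,v,z):
    a=px2w(i,u,v,1.);c=-i["R"].T@i["t"];d=a-c;return c+d*(z-c[2])/d[2]
S=ray(312.6,232.8,40);P=ray(310.2,238.1,40+38.5*np.cos(np.radians(25)));print("seat",S,"pin",P,(P-S),np.degrees(np.arctan2(np.hypot(*(P-S)[:2]),(P-S)[2])),"tilt azimuth",np.degrees(np.arctan2(P[1]-S[1],P[0]-S[0])))
# collar points from depth: plane/centroid
w=C[215:250,300:325].reshape(-1,3);q=w[(np.linalg.norm(w-S,axis=1)<23)&(w[:,2]>28)];print(len(q))
for t in range(150,200,6):
  n=np.array([np.sin(.436)*np.cos(np.radians(t)),np.sin(.436)*np.sin(np.radians(t)),np.cos(.436)]);h=(q-S)@n;print(t,n,[int((abs(h-k)<1.5).sum()) for k in range(-4,6)],np.std(h[abs(h)<5]))
E
```

```text
clock: 12.53
eef_pos: [492.8, -357.7, 74.3]
tool_rot: [3.121, -0.002, 0.913]
force: [-1.0, -0.5, 0.7]
width: 51.2
(array([ 0.06, -0.33,  0.34]), array([ 0.19, -0.02,  0.05]))
seat [584.21  56.33  40.  ] pin [569.6   59.44  74.89] [-14.61   3.11  34.89] 23.177840799805857 tilt azimuth 167.98369608361375
233
150 [-0.37  0.21  0.91] [18, 34, 51, 78, 86, 84, 65, 53, 35, 22] 2.204659684184568
156 [-0.39  0.17  0.91] [17, 29, 53, 81, 99, 91, 71, 47, 32, 16] 1.9663857905131397
162 [-0.4   0.13  0.91] [13, 25, 50, 89, 107, 105, 71, 43, 28, 17] 1.8728475786248557
168 [-0.41  0.09  0.91] [12, 24, 50, 93, 112, 109, 69, 44, 24, 16] 1.90305054082771
174 [-0.42  0.04  0.91] [11, 25, 56, 94, 112, 101, 71, 43, 23, 14] 1.860880850098792
180 [-0.42  0.    0.91] [13, 30, 56, 90, 107, 96, 72, 42, 25, 15] 1.9351159671360685
186 [-0.42 -0.04  0.91] [19, 36, 57, 76, 88, 91, 78, 51, 27, 15] 2.081661157011459
192 [-0.41 -0.09  0.91] [24, 37, 52, 72, 84, 87, 70, 50, 31, 19] 2.175789080977472
198 [-0.4  -0.13  0.91] [29, 38, 47, 66, 71, 77, 58, 57, 37, 28] 2.4199805594394705
```

```bash
python3 -m crank '[[[0.06,-0.3,0.2,0.2,0,0],[0,0,0.15,0,0,0],[0,0,0,0,0,0],[0,0,0,0,0,0]]]'
python3 - <<'E'
from h import *
np.set_printoptions(suppress=True,precision=2)
T=Ro.from_euler('xyz',[180,0,52],degrees=True).as_matrix()
print(ctrl.read_state()["eef_pos"],rel([486.3,-350.5,64],T))
E
```

```text
clock: 12.87
eef_pos: [488.2, -351.8, 66.2]
tool_rot: [3.139, -0.002, 0.913]
force: [-0.7, -0.3, 0.1]
width: 51.4
[ 488.17 -351.84   66.24] (array([-0.  , -0.08,  0.07]), array([ 0.02, -0.02,  0.06]))
```

Close enough; grip, then lift.

```bash
python3 -m crank '[[[0,-0.08,0.05,0,0,0],[0,0,0,0,0,0],[0,0,0,0,0,0],[0,0,0,0,0,0],[0,0,0,0,0,0],[0,0,0,0,0,0],[0,0,0,0,0,0]]]' 1
python3 -m crank '[[[0,0,-0.2,0,0,0],[0,0,-0.6,0,0,0],[0,0,-0.8,0,0,0],[0,0,-0.8,0,0,0],[0,0,-0.8,0,0,0],[0,0,-0.8,0,0,0],[0,0,-0.6,0,0,0],[0,0,0,0,0,0],[0,0,0,0,0,0],[0,0,0,0,0,0]]]'
python3 - <<'E'
from h import *
np.set_printoptions(suppress=True,precision=2)
s=ctrl.read_state();R=Ro.from_euler('xyz',s["tool_rot"]).as_matrix();print(s["eef_pos"],R[:,2],s["force"])
L=[]
for n in("side","top"):
    i=ctrl.get_image(n);np.save(n[0]+"6.npy",i,allow_pickle=True);C=cloud(i)
    w=C.reshape(-1,3);d=w-s["eef_pos"];q=d[(np.hypot(d[:,0],d[:,1])<40)&(w[:,2]>60)]
    h=q@R;  # tool coords
    for a in range(-25,70,8):
        k=h[(h[:,2]>a)&(h[:,2]<=a+8)]
        if len(k)>5: print(n,a,len(k),"x",k[:,0].min(),k[:,0].max(),"y",k[:,1].min(),k[:,1].max())
    u,v=map(int,proj(i,s["eef_pos"]));L.append(cv2.resize(i["color"][v-60:v+60,u-50:u+50],None,fx=4,fy=4))
cv2.imwrite("pics/g6.png",np.hstack(L)[:,:,::-1])
E
```

```text
clock: 13.45
eef_pos: [486.7, -350.5, 66.0]
tool_rot: [3.137, -0.003, 0.914]
force: [-1.1, -0.8, -0.2]
width: 22.4
clock: 14.28
eef_pos: [483.5, -348.9, 209.7]
tool_rot: [-3.139, -0.002, 0.912]
force: [0.2, -1.2, -1.6]
width: 22.5
[ 483.52 -348.95  209.73] [-0.  0. -1.] [ 0.2  -1.18 -1.58]
side -25 109 x -11.753423473579936 4.468717556841979 y -24.555713302233467 25.26634073661563
side -17 94 x -12.268828947804808 5.141135432835398 y -24.764582871588495 24.96193081980123
side -9 76 x -12.619641502560345 -3.620744712655184 y -22.79549202260894 23.068772291428076
side -1 131 x -19.63099637156333 0.40935918140900956 y -17.59438568577042 19.52914659992963
side 7 124 x -20.874601284454567 0.15404863018255902 y -19.472952275228867 19.819472461564423
side 15 83 x -21.15131150462793 8.314628198687945 y -20.593646029291065 20.37512190939551
side 23 82 x -21.377108058684275 5.549948432991383 y -18.65614461419321 20.444647025147887
side 31 68 x -20.910679467315575 -1.0678122644725185 y -18.240369775106466 20.719762251921185
side 39 65 x -21.031656687683682 2.4051974353255994 y -15.2574267746306
[... 661 characters left out ...]
.722718020536853 20.155540122298987 y -21.11635884258075 9.74648300275038
top 15 32 x -5.565978505569927 20.716869842933825 y -22.25964143955252 10.78538003042884
top 23 27 x -5.469793413270266 20.697473280313748 y -22.046457617864107 8.68278038900188
top 31 26 x -7.2250764674272485 20.442240167358968 y -22.41352595118576 9.223840835738173
top 39 25 x -7.107775951421517 20.186130141468507 y -21.892852384991695 11.233752778244307
top 47 25 x -7.267419313972753 20.349115531525545 y -22.00620310064354 6.503151360598341
top 55 25 x -7.786476582674658 20.55862257290331 y -21.50106640017539 12.009571809836736
top 63 10 x -7.959481851665352 19.43847533624775 y -20.469921784916064 12.863933558231723
```

View pics/g6.png

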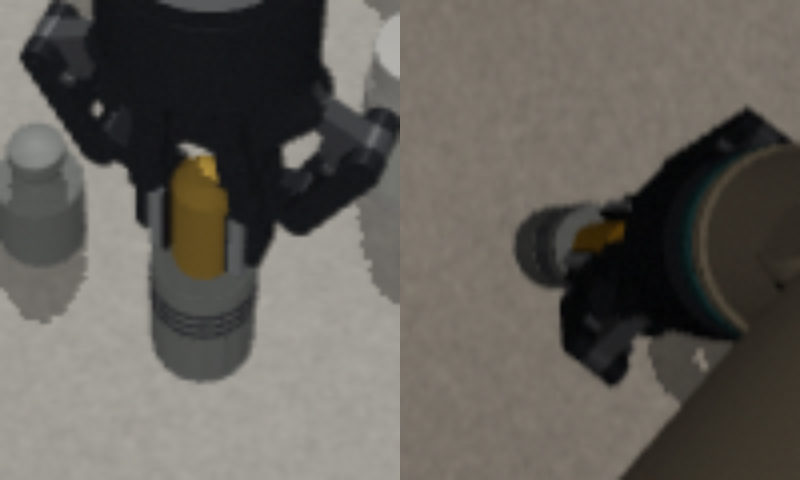

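```bash
cat > tgt.py <<'E'
from h import *
import sys
np.set_printoptions(suppress=True,precision=2)
S=np.array([584.2,56.3,40]); az=np.radians(169); n=np.array([np.sin(.4363)*np.cos(az),np.sin(.4363)*np.sin(az),np.cos(.4363)])
x=np.array([np.cos(az-np.pi/2),np.sin(az-np.pi/2),0]); T=np.stack([x,np.cross(-n,x),-n],1)
s=ctrl.read_state();R=Ro.from_euler('xyz',s["tool_rot"]).as_matrix()
m=s["eef_pos"]+R[:,2]*66-S
print("clock",s["clock"],"eef",s["eef_pos"],"force tool",R.T@s["force"],"torque",R.T@s["torque"],"w",s["width"])
print("mouth in T axes(x,y lateral,-z height)",T.T@m,"turn",rel(S,T)[1])
for h in map(float,sys.argv[1:]): print(h,rel(S+n*(66+h),T))
E
python3 tgt.py 100; python3 - <<'E'
from h import *
s=ctrl.read_state();R=Ro.from_euler('xyz',s["tool_rot"]).as_matrix();print(rel([514,70,225],R))
E
```

```text
clock 14.3833 eef [ 483.07 -348.43  208.79] force tool [-0.42 -0.3   1.99] torque [ 0.   -0.02  0.05] w 22.87451274032884
mouth in T axes(x,y lateral,-z height) [-416.31   23.26 -102.57] turn [-4.13  0.94 -4.39]
100.0 (array([11.68, -7.68,  0.67]), array([-4.13,  0.94, -4.39]))
(array([11.66, -7.72, -0.48]), array([0., 0., 0.]))
```

```bash
python3 -m crank '[[[0.5,-0.33,-0.3,0,0,0],[0.95,-0.63,-0.3,0,0,0],[0.95,-0.63,0,0,0,0],[0.95,-0.63,0,0,0,0],[0.95,-0.63,0,0,0,0],[0.95,-0.63,0,0,0,0],[0.95,-0.63,0,0,0,0],[0.95,-0.63,0,0,0,0],[0.95,-0.63,0,0,0,0],[0.95,-0.63,0,0,0,0],[0.95,-0.63,0,0,0,0],[0.5,-0.33,0,0,0,0]]]'
python3 -m crank '[[[0,0,0,-0.9,0.2,-0.9],[0,0,0,-0.9,0.2,-0.9],[0,0,0,-0.9,0.2,-0.9],[0,0,0,-0.8,0.2,-0.9],[0,0,0,-0.6,0.2,-0.7],[0,0,0,0,0,0]]]'
python3 tgt.py 70
```

```text
clock: 15.38
eef_pos: [504.2, 39.2, 213.3]
tool_rot: [-3.118, 0.017, 0.897]
force: [-0.3, 1.3, -3.0]
width: 22.5
clock: 15.88
eef_pos: [499.3, 50.5, 204.8]
tool_rot: [2.811, -0.004, 1.309]
force: [-0.9, 0.0, -2.2]
width: 22.8
clock 15.8833 eef [499.33  50.53 204.83] force tool [-0.22 -1.58  1.81] torque [ 0.53 -0.01 -0.01] w 22.824304072025416
mouth in T axes(x,y lateral,-z height) [ -23.08  -11.88 -118.52] turn [-1.01  0.21 -0.63]
70.0 (array([0.78, 0.28, 1.56]), array([-1.01,  0.21, -0.63]))
```

```bash
python3 -m crank '[[[0.3,0.1,0.5,-0.6,0.1,-0.4],[0.3,0.1,0.5,-0.4,0.1,-0.3],[0.18,0.1,0.5,0,0,0],[0,0,0,0,0,0],[0,0,0,0,0,0]]]'
python3 tgt.py 55
```

```text
clock: 16.3
eef_pos: [513.1, 64.9, 177.3]
tool_rot: [2.796, -0.015, 1.334]
force: [0.3, 0.4, -1.8]
width: 22.7
clock 16.3 eef [513.14  64.88 177.28] force tool [ 0.42 -0.42  1.77] torque [ 0.51 -0.05 -0.01] w 22.698164168223148
mouth in T axes(x,y lateral,-z height) [ -5.19 -12.63 -88.86] turn [-0.86  0.03 -0.46]
55.0 (array([0.19, 0.31, 1.1 ]), array([-0.86,  0.03, -0.46]))
```

```bash
python3 -m crank '[[[0.12,0.2,0.3,-0.9,0,-0.5],[0.1,0.1,0.3,-0.4,0,0],[0,0,0,0,0,0],[0,0,0,0,0,0],[0,0,0,0,0,0]]]'
python3 tgt.py 55
```

```text
clock: 16.72
eef_pos: [539.2, 73.0, 193.8]
tool_rot: [2.712, 0.028, 1.376]
force: [-0.3, -0.7, -2.8]
width: 22.6
clock 16.7167 eef [539.22  73.   193.84] force tool [-0.67 -1.34  2.46] torque [0.66 0.07 0.01] w 22.63610072272652
mouth in T axes(x,y lateral,-z height) [  6.06  21.69 -93.45] turn [-0.06  0.25  0.08]
55.0 (array([-0.22, -0.73,  1.29]), array([-0.06,  0.25,  0.08]))
```

```bash
python3 -m crank '[[[-0.1,-0.4,0.4,0,0.2,0],[-0.1,-0.3,0.4,0,0,0],[0,0,0.2,0,0,0],[0,0,0,0,0,0],[0,0,0,0,0,0],[0,0,0,0,0,0]]]'
python3 tgt.py 45
```

```text
clock: 17.22
eef_pos: [537.3, 70.5, 176.2]
tool_rot: [2.747, 0.017, 1.371]
force: [-0.3, 0.7, -2.2]
width: 22.7
clock 17.2167 eef [537.32  70.45 176.23] force tool [ 0.66 -1.22  1.91] torque [ 0.62  0.04 -0.04] w 22.74503012746472
mouth in T axes(x,y lateral,-z height) [  3.74  10.69 -78.12] turn [-0.39  0.17  0.  ]
45.0 (array([-0.14, -0.4 ,  1.12]), array([-0.39,  0.17,  0.  ]))
```

```bash
python3 -m crank '[[[-0.1,-0.3,0.4,-0.4,0.15,0],[0,-0.15,0.4,0,0,0],[0,0,0,0,0,0],[0,0,0,0,0,0],[0,0,0,0,0,0]]]'
python3 tgt.py 45
```

```text
clock: 17.63
eef_pos: [544.7, 74.9, 173.5]
tool_rot: [2.742, 0.018, 1.371]
force: [0.8, -0.2, -1.7]
width: 22.9
clock 17.6333 eef [544.72  74.88 173.47] force tool [0.01 0.07 1.88] torque [ 0.59  0.05 -0.02] w 22.875433710229416
mouth in T axes(x,y lateral,-z height) [  9.41  15.62 -72.9 ] turn [-0.35  0.19  0.01]
45.0 (array([-0.34, -0.57,  0.96]), array([-0.35,  0.19,  0.01]))
```

```bash
for k in 1 2 3 4; do python3 -m crank '[[[0,0,0,0,0,0]]]' | sed -n 2,3p; done; python3 tgt.py 45
python3 -m crank '[[[0,-0.3,0,0,0,0]]]' | sed -n 2,3p;python3 -m crank '[[[0,0,0,0,0,0]]]' | sed -n 2,3p;python3 -m crank '[[[0,0,0,0,0,0]]]' | sed -n 2,3p; python3 tgt.py 45
```

```text
eef_pos: [544.7, 75.0, 173.4]
tool_rot: [2.742, 0.018, 1.372]
eef_pos: [544.6, 75.0, 173.4]
tool_rot: [2.742, 0.019, 1.372]
eef_pos: [544.6, 75.0, 173.4]
tool_rot: [2.742, 0.018, 1.372]
eef_pos: [544.5, 74.9, 173.4]
tool_rot: [2.742, 0.019, 1.372]
clock 17.9667 eef [544.53  74.94 173.38] force tool [ 0.29 -1.15  0.82] torque [ 0.54  0.03 -0.04] w 22.655081752784092
mouth in T axes(x,y lateral,-z height) [  9.42  15.39 -72.9 ] turn [-0.36  0.19  0.01]
45.0 (array([-0.34, -0.56,  0.96]), array([-0.36,  0.19,  0.01]))
eef_pos: [538.6, 76.7, 173.3]
tool_rot: [2.745, 0.02, 1.37]
eef_pos: [536.9, 77.3, 172.7]
tool_rot: [2.748, 0.02, 1.37]
eef_pos: [536.7, 77.4, 172.8]
tool_rot: [2.747, 0.02, 1.37]
clock 18.2167 eef [536.72  77.39 172.77] force tool [-0.37 -0.96  2.25] torque [0.6  0.08 0.03] w 23.058896121746688
mouth in T axes(x,y lateral,-z height) [ 10.2    7.43 -75.8 ] turn [-0.4   0.21  0.01]
45.0 (array([-0.37, -0.3 ,  1.05]), array([-0.4 ,  0.21,  0.01]))
```

```bash
python3 -m crank '[[[0,0,0,-0.5,0.25,0],[0,0,0,0,0,0],[0,0,0,0,0,0]]]'|sed -n 2,3p; python3 tgt.py 45;  python3 -m crank '[[[0,0,0,-0.2,0.1,0],[0,0,0,0,0,0],[0,0,0,0,0,0]]]'|sed -n 2,3p; python3 tgt.py 45
```

```text
eef_pos: [542.0, 81.9, 188.4]
tool_rot: [2.721, 0.007, 1.377]
clock 18.4667 eef [542.02  81.87 188.38] force tool [ 0.09 -1.18  2.17] torque [0.71 0.02 0.02] w 22.392913452363455
mouth in T axes(x,y lateral,-z height) [ 16.58  19.72 -88.05] turn [-0.15  0.07  0.01]
45.0 (array([-0.56, -0.67,  1.45]), array([-0.15,  0.07,  0.01]))
eef_pos: [544.0, 83.5, 194.4]
tool_rot: [2.711, 0.002, 1.38]
clock 18.7167 eef [544.    83.53 194.45] force tool [-0.51 -0.29  2.47] torque [ 0.66  0.   -0.02] w 22.932512267324768
mouth in T axes(x,y lateral,-z height) [ 18.98  24.44 -92.85] turn [-0.05  0.01  0.01]
45.0 (array([-0.63, -0.82,  1.6 ]), array([-0.05,  0.01,  0.01]))
```

```bash
python3 -m crank '[[[-0.2,-0.25,0.4,0,0,0],[-0.2,-0.25,0.4,0,0,0],[-0.2,-0.25,0.4,0,0,0],[0,0,0,0,0,0],[0,0,0,0,0,0]]]'|sed -n 2,3p; python3 tgt.py 45
```

```text
eef_pos: [543.1, 70.5, 170.8]
tool_rot: [2.75, 0.018, 1.373]
clock 19.1333 eef [543.08  70.52 170.81] force tool [-0.19  0.7   1.32] torque [0.57 0.02 0.01] w 22.607388261540667
mouth in T axes(x,y lateral,-z height) [  4.84  13.27 -70.84] turn [-0.43  0.18  0.02]
45.0 (array([-0.19, -0.5 ,  0.89]), array([-0.43,  0.18,  0.02]))
```

```bash
python3 -m crank '[[[-0.08,-0.25,0.35,-0.15,0.06,0],[-0.08,-0.25,0.35,-0.15,0.06,0],[-0.08,-0.25,0.35,-0.15,0.06,0],[-0.05,-0.2,0.2,-0.15,0.06,0],[0,0,0,0,0,0],[0,0,0,0,0,0]]]'|sed -n 2,3p; python3 tgt.py 45
```

```text
eef_pos: [548.0, 74.1, 164.7]
tool_rot: [2.753, 0.022, 1.37]
clock 19.6333 eef [547.96  74.08 164.7 ] force tool [-0.24 -0.42  2.06] torque [0.56 0.04 0.01] w 22.72241075970288
mouth in T axes(x,y lateral,-z height) [  8.97  14.22 -63.58] turn [-0.46  0.23  0.01]
45.0 (array([-0.34, -0.55,  0.65]), array([-0.46,  0.23,  0.01]))
```

```bash
python3 -c "
from h import *
np.set_printoptions(suppress=True,precision=3);print(ctrl.read_state()['qpos'])"
python3 -m crank '[[[0,-0.3,0,0,0,0]]]'|sed -n 2,3p; python3 tgt.py|tail -1;python3 -m crank '[[[0,0,0,0,0,0],[0,0,0,0,0,0]]]'|sed -n 2,3p; python3 tgt.py|tail -1; python3 -c "
from h import *
np.set_printoptions(suppress=True,precision=3);print(ctrl.read_state()['qpos'])"
```

```text
[-0.812  0.599  0.736  2.205 -1.1    0.233  0.616]
eef_pos: [542.1, 76.1, 164.7]
tool_rot: [2.756, 0.024, 1.369]
mouth in T axes(x,y lateral,-z height) [  9.65   8.47 -66.17] turn [-0.48  0.25  0.01]
eef_pos: [540.2, 77.1, 164.3]
tool_rot: [2.758, 0.024, 1.37]
mouth in T axes(x,y lateral,-z height) [ 10.36   6.33 -66.67] turn [-0.5   0.24  0.02]
[-0.83   0.596  0.745  2.217 -1.099  0.233  0.609]
```

```bash
cat > kin.py <<'E'
from h import *
import itertools
from scipy.optimize import least_squares
D=[([-1.333,.628,.038,1.517,-.027,.996,-.02],[194.422,620.256,231.313],[3.14156379,-2.342e-05,2.83777512]),
([-0.90429664,0.37026738,0.41947182,2.05637753,-0.22929244,0.74479925,-0.3970119],[390.98835658,232.18917986,231.97756517],[3.13443372,-0.01255581,1.51614716]),
([-0.37195434,0.67696706,0.22697366,2.14841455,-0.44921712,0.35133995,0.10796096],[467.20231118,77.85397113,66.37314565],[3.13490513,-0.01121547,1.44903182])]
s=ctrl.read_state();D.append((s["qpos"],s["eef_pos"],s["tool_rot"]))
Q=np.array([d[0] for d in D],float);P=np.array([d[1] for d in D]);RT=[Ro.from_euler('xyz',d[2]).as_matrix() for d in D]
ax='zyzyzyz'
def fk(q,sg,p,yaw):
    R=np.eye(3);x=np.zeros(3)
    off={1:(p[0],0,p[1]),3:(p[2],0,p[3]),5:(p[4],0,p[5])}
    for i in range(7):
        if i in off:x=x+R@off[i]
        R=R@Ro.from_euler(ax[i],sg[i]*q[i]).as_matrix()
    x=x+R@[p[6],0,p[7]]
    return x,R@Ro.from_euler('z',yaw).as_matrix()
E
cat > fit.py <<'E'
from kin import *
best=[]
for sg in itertools.product([1,-1],repeat=7):
    def f(y): return np.concatenate([(fk(q,sg,[0]*8,y)[1]-r).ravel() for q,r in zip(Q,RT)])
    for y in np.radians([0,90,180,270]): best.append((np.linalg.norm(f(y)),sg,y))
best.sort(key=lambda b:b[0]);
for b in best[:3]:
    def g(v):
        o=[]
        for q,x,r in zip(Q,P,RT):
            a,c=fk(q,b[1],v[:8],v[8]);o+=[(a-x)/10,((c-r)*30).ravel()]
        return np.concatenate(o)
    r=least_squares(g,[0,300,0,350,0,350,0,250,b[2]]);print(b,r.cost,r.x.round(2))
E
python3 fit.py
```

```text
(np.float64(0.001800668167109768), (-1, 1, -1, 1, -1, 1, -1), np.float64(1.5707963267948966)) 4.4982782622225805 [-24.53 334.69  14.6  541.33  -1.8  374.48 -29.47 333.19   1.57]
(np.float64(1.0620955101515703), (-1, -1, -1, -1, -1, -1, -1), np.float64(1.5707963267948966)) 694.483015150835 [ 336.78 -367.61 -125.7    52.2    64.11 -197.34 -261.89 -403.02    1.57]
(np.float64(1.9766656678780885), (-1, 1, -1, 1, -1, 1, 1), np.float64(1.5707963267948966)) 1717.0009818477442 [-41.83 326.19  53.58 555.7   -8.58 380.32   5.77 313.97   1.44]
```

```bash
cat > ik.py <<'E'
from kin import *
np.set_printoptions(suppress=True,precision=2)
sg=(-1,1,-1,1,-1,1,-1)
def fk2(q,v):
    R=np.eye(3);x=np.zeros(3);off={1:v[0:3],3:v[3:6],5:v[6:9]}
    for i in range(7):
        if i in off:x=x+R@off[i]
        R=R@Ro.from_euler(ax[i],sg[i]*q[i]).as_matrix()
    return x+R@v[9:12],R@Ro.from_euler('z',np.pi/2).as_matrix()
v0=np.array([0,0,335,0,0,541,0,0,374,0,0,333.])
r=least_squares(lambda v:np.concatenate([fk2(q,v)[0]-x for q,x in zip(Q,P)]+[(v-v0)*.02]),v0);V=r.x
if __name__=="__main__":
    print("fit",V,[np.linalg.norm(fk2(q,V)[0]-x) for q,x in zip(Q,P)])
    lo=np.array([-3.06,-.37,-1.25,.18,-1.1,.23,-2.94]);hi=np.array([3.06,2.12,1.32,2.47,4.24,1.98,2.94])
    S=np.array([584.2,56.3,40]);az=np.radians(169);n=np.array([np.sin(.4363)*np.cos(az),np.sin(.4363)*np.sin(az),np.cos(.4363)])
    rng=np.random.default_rng(0)
    for h in(0,60):
        sol=[]
        for k in range(60):
            def f(q):
                x,R=fk2(q,V);return np.r_[(x-S-n*(66+h))/5,(R[:,2]+n)*100,0.02*(q-(lo+hi)/2)/(hi-lo)]
            m=.04;q0=rng.uniform(lo+m,hi-m);r=least_squares(f,q0,bounds=(lo+m,hi-m))
            e=f(r.x)[:6]
            if np.linalg.norm(e)<1: sol.append(r.x)
        sol=np.array(sol);
        if len(sol): 
            mg=np.minimum(sol-lo,hi-sol).min(1);o=np.argsort(-mg)
            for j in o[:12]: R=fk2(sol[j],V)[1];print(h,mg[j],sol[j],"toolx az",np.degrees(np.arctan2(R[1,0],R[0,0])))
E
python3 ik.py
```

```text
fit [  0.28 -11.85 335.05   1.59 -16.12 557.95   0.41   0.55 381.42   0.41
  -0.93 347.35] [np.float64(0.12341333192371107), np.float64(0.05631741267792013), np.float64(0.19971316932497543), np.float64(0.03976245062487559)]
0 0.21262259850092358 [ 0.2   0.73 -0.71  2.26  1.8   0.66 -0.01] toolx az -154.32197556560567
0 0.21262250800207472 [ 0.2   0.73 -0.71  2.26  1.8   0.66 -0.01] toolx az -154.32186379334038
0 0.21262245650146117 [ 0.2   0.73 -0.71  2.26  1.8   0.66 -0.01] toolx az -154.32179663464086
0 0.212622431461297 [ 0.2   0.73 -0.71  2.26  1.8   0.66 -0.01] toolx az -154.3217758517672
0 0.21262242698754452 [ 0.2   0.73 -0.71  2.26  1.8   0.66 -0.01] toolx az -154.32176000769098
0 0.21262236680836066 [ 0.2   0.73 -0.71  2.26  1.8   0.66 -0.01] toolx az -154.321696776439
0 0.21262230380762448 [ 0.2   0.73 -0.71  2.26  1.8   0.66 -0.01] toolx az -154.32162231602035
0 0.21262225805799595 [ 0.2   0.73 -0.71  2.26  1.8   0.66 -0.01] toolx az -154.321563314108
0 0.21262221700186412 [ 0.2   0.73 -0.71  2.26  1.8   0.66 -0.01] toolx az -154.32151684708086
0 0.21262221573001483 [ 0.2 
[... 694 characters left out ...]
.01] toolx az -163.0400719559378
60 0.19064512597634042 [ 0.21  0.59 -0.75  2.28  1.6   0.61 -0.01] toolx az -163.0400683761208
60 0.19064508890570586 [ 0.21  0.59 -0.75  2.28  1.6   0.61 -0.01] toolx az -163.04005652114765
60 0.19064505828723632 [ 0.21  0.59 -0.75  2.28  1.6   0.61 -0.01] toolx az -163.04004420204512
60 0.19064502139865214 [ 0.21  0.59 -0.75  2.28  1.6   0.61 -0.01] toolx az -163.0400316390367
60 0.19064495180446706 [ 0.21  0.59 -0.75  2.28  1.6   0.61 -0.01] toolx az -163.04000538032167
60 0.1906449443704652 [ 0.21  0.59 -0.75  2.28  1.6   0.61 -0.01] toolx az -163.0400036187711
60 0.19064489469256296 [ 0.21  0.59 -0.75  2.28  1.6   0.61 -0.01] toolx az -163.03998734102612
```

```bash
cat > sim.py <<'E'
from ik import *
lo=np.array([-3.06,-.37,-1.25,.18,-1.1,.23,-2.94]);hi=np.array([3.06,2.12,1.32,2.47,4.24,1.98,2.94])
def jac(q,L=1.):
    x,R=fk2(q,V);J=np.zeros((6,7));e=1e-5
    for i in range(7):
        d=q.copy();d[i]+=e;x2,R2=fk2(d,V);J[:3,i]=(x2-x)/e/1000;J[3:,i]=Ro.from_matrix(R2@R.T).as_rotvec()/e
    return x,R,J
def go(q,pos,rot,N=60,damp=0.0):
    """pinv flow along straight path to pose"""
    q=np.array(q,float);x0,R0=fk2(q,V);w=Ro.from_matrix(R0.T@rot).as_rotvec()
    for k in range(1,N+1):
        for _ in range(2):
            x,R,J=jac(q);t=x0+(np.array(pos)-x0)*k/N;Rt=R0@Ro.from_rotvec(w*k/N).as_matrix()
            e=np.r_[(t-x)/1000,Ro.from_matrix(Rt@R.T).as_rotvec()]
            A=list(range(7));dq=np.zeros(7)
            while 1:
                dq[:]=0;Ja=J[:,A];dq[A]=Ja.T@np.linalg.solve(Ja@Ja.T+1e-5*np.eye(6),e)
                b=[i for i in A if (q+dq)[i]<lo[i]or(q+dq)[i]>hi[i]]
                if not b:break
                A=[i for i in A if i not in b]
            q=q+dq
    return q,np.linalg.norm(fk2(q,V)[0]-pos)
if __name__=="__main__":
    E=lambda a:Ro.from_euler('xyz',a).as_matrix()
    q,e=go(Q[0],[383.1,244.4,228.9],E([3.131,-.003,2.856]));print(q,e)
    q,e=go(q,P[1],RT[1]);print("pred",q,"meas",Q[1])
    q,e=go(q,[459.5,77,232],E([3.131,-.005,1.445]));q,e=go(q,P[2],RT[2]);print("pred",q,"meas",Q[2])
    x,R=fk2(Q[3],V)
    # now: from current q: raise, tool down, then yaw -
    for yaws in([-60,-60,-60],[-60,-60,-60,-60]):
        q=Q[3].copy();Y=E([np.pi,0,1.37]);q,e=go(q,[520,50,230],Y);print("up",q,e)
        a=1.37
        for y in yaws: a-=np.radians(y);q,e=go(q,[520,50,230],E([np.pi,0,a]));print(np.degrees(a),q,e)
E
python3 sim.py
```

```text
[-0.67  0.35  0.06  2.05 -0.04  0.73  0.7 ] 6.516155339477011e-06
pred [-0.91  0.37  0.42  2.06 -0.23  0.74 -0.4 ] meas [-0.9   0.37  0.42  2.06 -0.23  0.74 -0.4 ]
pred [-0.37  0.68  0.23  2.15 -0.45  0.35  0.11] meas [-0.37  0.68  0.23  2.15 -0.45  0.35  0.11]
up [-0.79  0.66  1.04  1.89 -0.67  0.99  0.35] 2.0783706343966442e-06
138.49521793292277 [-0.63  0.54  0.73  1.89 -0.46  0.89  1.17] 3.397283774121569e-07
198.49521793292274 [-0.44  0.48  0.43  1.89 -0.26  0.84  2.01] 2.1398587136818243e-07
258.49521793292274 [-0.24  0.45  0.14  1.88 -0.08  0.82  2.88] 1.2261916938471233e-07
up [-0.79  0.66  1.04  1.89 -0.67  0.99  0.35] 2.0783706343966442e-06
138.49521793292277 [-0.63  0.54  0.73  1.89 -0.46  0.89  1.17] 3.397283774121569e-07
198.49521793292274 [-0.44  0.48  0.43  1.89 -0.26  0.84  2.01] 2.1398587136818243e-07
258.49521793292274 [-0.24  0.45  0.14  1.88 -0.08  0.82  2.88] 1.2261916938471233e-07
318.49521793292274 [ 0.54  0.77 -1.24  1.9   0.84  1.11  2.94] 33.50714970756689
```

```bash
cat > plan.py <<'E'
from sim import *
E=lambda a:Ro.from_euler('xyz',[np.pi,0,np.radians(a)]).as_matrix()
S=np.array([584.2,56.3,40]);az=np.radians(169);n=np.array([np.sin(.4363)*np.cos(az),np.sin(.4363)*np.sin(az),np.cos(.4363)])
ax_=np.cross([0,0,1],n);tilt=Ro.from_rotvec(ax_/np.linalg.norm(ax_)*.4363).as_matrix()
mg=lambda q:np.minimum(q-lo,hi-q).min()
res=[]
N=25
for A in([520,50,230],[450,50,230],[600,50,260],[520,-150,230],[520,50,330],[420,50,300]):
    q,e=go(Q[3],[520,50,230],E(78.5),N);q,e=go(q,A,E(78.5),N);a=78.5
    for k in range(4):
        a+=48 if k<3 else 36
        q,e=go(q,A,E(a),20)
        if k<2: continue
        for B in(A,[520,50,230],[420,50,300],[650,50,300],[700,50,330]):
            qb,eb=go(q,B,E(a),20)
            for a2 in(a,a-60,a-120):
                for mv in(0,1):
                    q3=qb
                    if a2!=a:q3,_=go(qb,B,E(a2),20)
                    elif mv:continue
                    H=S+n*166
                    q4,e4=go(q3,H,E(a2),20);q5,e5=go(q4,H,tilt@E(a2),20);q6,e6=go(q5,S+n*66,tilt@E(a2),20)
                    res.append((min(mg(q5),mg(q6)),e+eb+e4+e5+e6,A,a,B,a2,q,q3,q5,q6))
                    break
res.sort(key=lambda r:-r[0]+r[1])
for r in res[:8]:print(*r)
E
time python3 plan.py
```

```text
0.029156974997317925 0.001976993033176398 [450, 50, 230] 258.5 [650, 50, 300] 258.5 [-0.31  0.36  0.18  2.05 -0.09  0.74  2.87] [-0.23  0.58  0.19  1.43 -0.11  1.15  2.92] [-0.26  0.4  -0.09  2.29  1.31  0.26  1.35] [-0.12  0.64 -0.23  2.27  1.99  0.36  0.72]
0.027537038357338756 0.0021210121895698934 [450, 50, 230] 258.5 [700, 50, 330] 258.5 [-0.31  0.36  0.18  2.05 -0.09  0.74  2.87] [-0.21  0.64  0.19  1.21 -0.12  1.29  2.92] [-0.26  0.4  -0.09  2.29  1.31  0.26  1.35] [-0.12  0.64 -0.23  2.27  1.99  0.36  0.72]
0.025399600496471025 0.0019982613551763565 [420, 50, 300] 258.5 [520, 50, 230] 258.5 [-0.53  0.23  0.43  2.02 -0.12  0.92  2.9 ] [-0.31  0.45  0.23  1.88 -0.14  0.82  2.94] [-0.27  0.4  -0.08  2.29  1.31  0.26  1.35] [-0.12  0.64 -0.23  2.27  1.99  0.36  0.72]
0.025613892822148182 0.0022657698483680797 [520, -150, 230] 258.5 [700, 50, 330] 138.5 [ 0.49  0.5  -0.39  1.82  0.24  0.87  2.94] [-0.18  0.64  0.13  1.21 -0.08  1.29  0.8 ] [-0.28  0.4  -0.08  2.29  1.31  0.26 -0.74] [-0.13  0.64 -0.23  2.27  1.98  0.36 -1.38]
0.02346121950229743 0.0020240729542334965 [520, 50, 330
[... 330 characters left out ...]
.94] [ 0.06  0.22 -0.3   2.01  0.08  0.92  1.61] [-0.28  0.4  -0.07  2.3   1.31  0.25  0.3 ] [-0.12  0.64 -0.23  2.27  1.99  0.36 -0.33]
0.020303962928194058 0.0021168507289055522 [420, 50, 300] 258.5 [650, 50, 300] 258.5 [-0.53  0.23  0.43  2.02 -0.12  0.92  2.9 ] [-0.25  0.58  0.23  1.43 -0.14  1.15  2.94] [-0.28  0.4  -0.07  2.29  1.31  0.25  1.35] [-0.12  0.64 -0.23  2.27  1.99  0.36  0.72]
0.01993054172555664 0.0020954389037231916 [520, 50, 330] 258.5 [650, 50, 300] 258.5 [-0.37  0.35  0.31  1.74 -0.12  1.07  2.92] [-0.25  0.58  0.23  1.43 -0.14  1.15  2.94] [-0.28  0.4  -0.07  2.3   1.31  0.25  1.35] [-0.12  0.64 -0.23  2.27  1.99  0.36  0.72]
real	1m30.088s
user	1m30.512s
sys	0m0.112s
```

```bash
cat > pl2.py <<'E'
from plan import *
E
sed -i '/^res=\[\]/,$d' plan.py
cat > r.py <<'E'
from sim import *
import sys
# r.py x y z yaw : rel to tool-down pose; also predicted q
a=list(map(float,sys.argv[1:]));T=Ro.from_euler('xyz',[np.pi,0,np.radians(a[3])]).as_matrix()
s=ctrl.read_state();print(s["clock"],s["eef_pos"],s["qpos"],rel(a[:3],T))
E
python3 - <<'E'
from plan import *
for B in([450,50,230],[520,50,230]):
  q,e=go(Q[3],[520,50,230],E(78.5),25);q,e=go(q,B,E(78.5),25)
  for a in(138,198,258.5):q,e=go(q,B,E(a),25)
  print(q,e)
  H=S+n*166
  for g in (0,):
    q,e=go(q,H,E(a),25);print(q,e);q,e=go(q,H,tilt@E(a),40);print(q,e)
E
python3 r.py 450 50 230 78.5
```

```text
[-0.31  0.36  0.18  2.05 -0.09  0.74  2.87] 6.906779976057333e-07
[-0.3   0.5   0.16  1.93 -0.12  0.72  2.88] 1.2756127359692916e-06
[-0.3   0.4  -0.04  2.3   1.3   0.24  1.36] 0.00029955685310867043
[-0.24  0.45  0.14  1.88 -0.08  0.82  2.88] 7.383327279587332e-07
[-0.27  0.5   0.13  1.93 -0.09  0.72  2.85] 2.6984036354452427e-07
[-0.3   0.4  -0.05  2.3   1.3   0.24  1.36] 0.0002905646134374571
19.8833 [540.23  77.11 164.29] [-0.83  0.6   0.75  2.22 -1.1   0.23  0.61] (array([-1.54, -1.76, -3.03]), array([3.66, 0.23, 0.05]))
```

```bash
python3 -m crank '[[[0,0,-0.7,0,0,0],[0,0,-0.7,0,0,0],[0,0,-0.5,0,0,0],[0,0,0,0.7,0,0],[0,0,0,0.7,0,0],[0,0,0,0.7,0,0],[0,0,0,0.7,0.1,0],[0,0,0,0.7,0.1,0],[0,0,0,0,0,0]]]'; python3 r.py 520 50 230 78.5
```

```text
clock: 20.63
eef_pos: [513.4, 86.0, 218.8]
tool_rot: [-3.136, 0.002, 1.377]
force: [1.7, 0.5, -1.3]
width: 22.5
20.6333 [513.43  85.96 218.79] [-0.86  0.69  1.05  1.9  -0.71  1.    0.33] (array([-1.13,  0.44, -0.37]), array([-0.05,  0.02,  0.06]))
```

```bash
python3 -m crank '[[[0,0,0,0,0,-1],[0,0,0,0,0,-1],[0,0,0,0,0,-1],[0,0,0,0,0,-1],[0,0,0,0,0,-1],[0,0,0,0,0,-1],[0,0,0,0,0,-1],[0,0,0,0,0,-1],[0,0,0,0,0,-1],[0,0,0,0,0,-1]]]'; python3 r.py 520 50 230 258.5
```

```text
clock: 21.47
eef_pos: [510.0, 86.5, 216.4]
tool_rot: [3.14, 0.013, 2.472]
force: [-0.3, -0.0, -1.3]
width: 22.4
21.4667 [510.02  86.52 216.38] [-0.72  0.55  0.74  1.92 -0.49  0.84  1.18] (array([-1.02, -0.75, -0.44]), array([ -0.11,   0.09, -19.47]))
```

```bash
python3 -m crank '[[[0,0,0,0,0,-1],[0,0,0,0,0,-1],[0,0,0,0,0,-1],[0,0,0,0,0,-1],[0,0,0,0,0,-1],[0,0,0,0,0,-1],[0,0,0,0,0,-1],[0,0,0,0,0,-1],[0,0,0,0,0,-1],[0,0,0,0,0,-1]]]'>/dev/null;  python3 -m crank '[[[0,0,0,0,0,-1],[0,0,0,0,0,-1],[0,0,0,0,0,-1],[0,0,0,0,0,-1],[0,0,0,0,0,-1],[0,0,0,0,0,-1],[0,0,0,0,0,-1],[0,0,0,0,0,-0.7],[0,0,0,0,0,0]]]'; python3 r.py 514 70 200 258.5
python3 - <<'E'
from plan import *
s=ctrl.read_state();H=S+n*160;a=np.degrees(s["tool_rot"][2])
q,e=go(s["qpos"],H,E(a),25);print(H,a,q,e);q,e=go(q,H,tilt@E(a),40);print(q,e);q,e=go(q,S+n*66,tilt@E(a),40);print(q,e)
E
```

```text
clock: 23.05
eef_pos: [497.0, 93.0, 213.5]
tool_rot: [-3.102, 0.008, -1.848]
force: [0.6, 0.2, -1.7]
width: 23.0
23.05 [497.02  92.98 213.54] [-0.37  0.43  0.17  1.97 -0.09  0.7   2.72] (array([ 0.59, -0.74,  0.48]), array([-0.38,  0.06, -0.73]))
[517.83  69.2  185.01] -105.88819908694798 [-0.29  0.51  0.15  1.93 -0.12  0.71  2.79] 6.64933722798848e-07
[-0.28  0.41 -0.05  2.3   1.38  0.23  1.21] 0.00026670248184856285
[-0.1   0.64 -0.24  2.27  2.    0.36  0.64] 1.3054298710459555e-05
```

```bash
sed -i 's/x=np.array(\[np.cos(az-np.pi\/2),np.sin(az-np.pi\/2),0\])/x=-np.array([np.cos(az-np.pi\/2),np.sin(az-np.pi\/2),0])/; $a print(s["qpos"])' tgt.py
python3 -m crank '[[[0.2,-0.3,0.2,-0.2,0,0],[0.3,-0.3,0.2,-0.2,0,0],[0.2,-0.2,0,0,0,0],[0,0,0,0.7,0,0],[0,0,0,0.7,0,0],[0,0,0,0.7,0,0],[0,0,0,0,0,0]]]'; python3 tgt.py 100
```

```text
clock: 23.63
eef_pos: [513.7, 65.1, 201.3]
tool_rot: [-2.91, 0.013, -1.862]
force: [-2.1, 0.0, -2.3]
width: 22.4
clock 23.6333 eef [513.68  65.12 201.3 ] force tool [0.61 2.49 1.74] torque [-0.54  0.09 -0.01] w 22.40423202951172
mouth in T axes(x,y lateral,-z height) [   5.48    9.51 -111.54] turn [ 1.95 -0.2  -0.93]
100.0 (array([-0.16,  0.07,  0.36]), array([ 1.95, -0.2 , -0.93]))
[-0.45  0.41  0.27  2.12 -0.01  0.41  2.64]
```

```bash
cat > fwd.py <<'E'
from plan import *
s=ctrl.read_state();R=Ro.from_euler('xyz',s["tool_rot"]).as_matrix()
xz=np.array([np.cos(az+np.pi/2),np.sin(az+np.pi/2),0]);T=np.stack([xz,np.cross(-n,xz),-n],1)
print("now",s["qpos"],Ro.from_matrix(R.T@T).as_rotvec(degrees=True)/6)
for h in(100,60,30):
  for Tn,TT in(("T",T),("minimal",Ro.align_vectors([-n],[R[:,2]])[0].as_matrix()@R)):
    q,e=go(s["qpos"],S+n*(66+h),TT,40);print(h,Tn,q,e);q,e=go(q,S+n*66,TT,40);print("   home",q,e)
E
python3 fwd.py
```

```text
now [-0.45  0.41  0.27  2.12 -0.01  0.41  2.64] [ 1.95 -0.2  -0.93]
100 T [-0.31  0.4  -0.02  2.3   1.29  0.23  1.37] 8.761072521400985e-05
   home [-0.12  0.64 -0.23  2.27  1.99  0.36  0.73] 1.5254926305505742e-05
100 minimal [-0.31  0.4  -0.02  2.3   1.29  0.23  1.28] 0.0003308481010956807
   home [-0.12  0.64 -0.23  2.27  1.99  0.36  0.63] 1.526142046094286e-05
60 T [-0.24  0.49 -0.1   2.29  1.69  0.25  1.  ] 0.0002997602421208036
   home [-0.11  0.64 -0.24  2.27  1.98  0.37  0.73] 5.338631961258596e-06
60 minimal [-0.24  0.49 -0.1   2.29  1.68  0.25  0.9 ] 0.0003041315056251944
   home [-0.11  0.64 -0.25  2.27  1.98  0.37  0.64] 5.326119984196409e-06
30 T [-0.15  0.57 -0.2   2.28  1.86  0.32  0.84] 0.00010047469232364443
   home [-0.1   0.64 -0.26  2.27  1.97  0.37  0.74] 1.0753374106623853e-06
30 minimal [-0.15  0.57 -0.2   2.28  1.85  0.32  0.75] 0.00010279074537549918
   home [-0.1   0.64 -0.26  2.27  1.97  0.38  0.65] 1.0642510700003482e-06
```

Converges to a feasible branch; continue tilting in small steps.

```bash
python3 -m crank '[[[0,0,0,0.4,0,-0.2],[0,0,0,0.4,0,-0.2],[0,0,0,0.4,0,-0.2],[0,0,0,0.4,0,-0.2],[0,0,0,0,0,0]]]'>/dev/null; python3 tgt.py 80; python3 -m crank '[[[0,0,0,0.4,0,0],[0,0,0,0.3,0,0],[0,0,0,0,0,0]]]'>/dev/null; python3 tgt.py 80
```

```text
clock 24.05 eef [510.21  62.97 201.36] force tool [-0.6   0.85  1.92] torque [-0.55 -0.03 -0.02] w 22.438316898442196
mouth in T axes(x,y lateral,-z height) [   9.49    3.54 -111.67] turn [ 0.68 -0.29 -0.25]
80.0 (array([-0.28, -0.03,  1.04]), array([ 0.68, -0.29, -0.25]))
[-0.51  0.39  0.26  2.23  0.4   0.24  2.26]
clock 24.3 eef [510.11  60.2  201.06] force tool [-0.04 -0.64  1.43] torque [-0.62 -0.07 -0.04] w 22.443315856554744
mouth in T axes(x,y lateral,-z height) [  12.81    1.18 -111.12] turn [ 0.38 -0.37 -0.29]
80.0 (array([-0.38,  0.02,  1.02]), array([ 0.38, -0.37, -0.29]))
[-0.45  0.38  0.16  2.26  0.74  0.24  1.9 ]
```

```bash
python3 -m crank '[[[-0.1,0,0.2,0.3,-0.3,-0.2],[-0.1,0,0.2,0.2,-0.2,-0.1],[-0.1,0,0.2,0.1,-0.1,0],[0,0,0,0,0,0]]]'>/dev/null; python3 tgt.py 80; python3 -m crank '[[[-0.1,0,0.2,0.1,-0.1,0],[0,0,0.2,0.1,-0.1,0],[0,0,0,0,0,0]]]'>/dev/null; python3 tgt.py 60
```

```text
clock 24.6333 eef [517.78  61.05 189.03] force tool [-0.08  0.8   1.99] torque [-0.65  0.05  0.02] w 22.78077131745674
mouth in T axes(x,y lateral,-z height) [  8.73  -2.75 -97.01] turn [ 0.04 -0.1  -0.19]
80.0 (array([-0.27,  0.1 ,  0.56]), array([ 0.04, -0.1 , -0.19]))
[-0.29  0.4  -0.03  2.29  1.26  0.24  1.4 ]
clock 24.8833 eef [525.37  60.06 178.65] force tool [0.08 0.92 1.43] torque [-0.69  0.11  0.02] w 22.69525998239766
mouth in T axes(x,y lateral,-z height) [  7.26  -6.67 -84.38] turn [-0.16  0.04 -0.23]
60.0 (array([-0.24,  0.21,  0.81]), array([-0.16,  0.04, -0.23]))
[-0.24  0.43 -0.08  2.3   1.57  0.24  1.1 ]
```

```bash
python3 -m crank '[[[-0.1,0.1,0.3,-0.1,0,0],[-0.1,0.1,0.3,0,0,0],[-0.05,0,0.3,0,0,0],[0,0,0,0,0,0],[0,0,0,0,0,0]]]'>/dev/null; python3 tgt.py 45 | tee /dev/stderr >/dev/null
python3 - <<'E'
from h import *
s=ctrl.read_state();L=[]
for n in("side","top"):
    i=ctrl.get_image(n);np.save(n[0]+"7.npy",i,allow_pickle=True)
    u,v=map(int,proj(i,[575,58,70]));L.append(cv2.resize(i["color"][v-50:v+40,u-35:u+40],None,fx=5,fy=5,interpolation=cv2.INTER_CUBIC));print(n,u-35,v-50)
cv2.imwrite("pics/a7.png",np.hstack(L)[:,:,::-1])
E
```

```text
side 284 173
top 276 185clock 25.3 eef [535.58  64.62 150.92] force tool [0.41 0.99 1.39] torque [-0.69  0.   -0.04] w 22.900386994679504
mouth in T axes(x,y lateral,-z height) [  1.35  -2.36 -55.38] turn [-0.03 -0.03 -0.27]
45.0 (array([-0.04,  0.07,  0.35]), array([-0.03, -0.03, -0.27]))
[-0.22  0.5  -0.11  2.29  1.71  0.27  0.95]
```

View pics/a7.png

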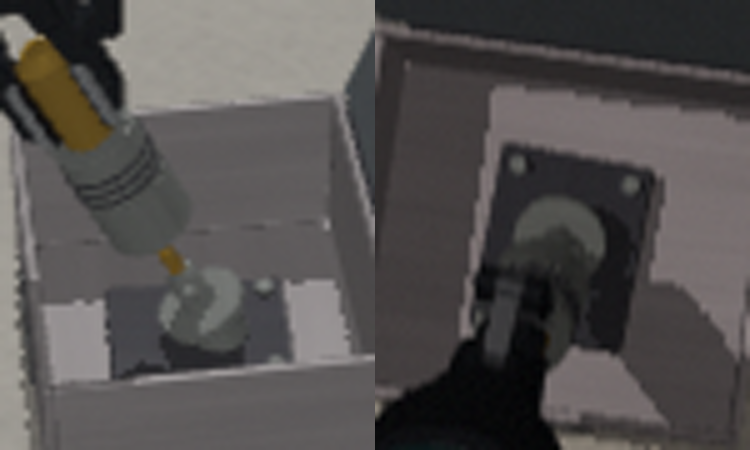

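```bash
python3 - <<'E'
from plan import *
s=ctrl.read_state();R=Ro.from_euler('xyz',s["tool_rot"]).as_matrix()
i=np.load("s7.npy",allow_pickle=True).item();j=np.load("t5.npy",allow_pickle=True).item()
def ov(i,u0,v0,w,h,pts,f=8):
    a=np.ascontiguousarray(cv2.resize(i["color"][v0:v0+h,u0:u0+w],None,fx=f,fy=f,interpolation=cv2.INTER_CUBIC))
    for X,c in pts:
        p=(proj(i,X)-[u0,v0]+.5)*f;cv2.circle(a,tuple(int(k) for k in p),2,c,-1)
    return a
g=np.cross(n,[1,0,0]);g/=np.linalg.norm(g);g2=np.cross(n,g)
N=[(S+n*k,(255,0,0)) for k in(0,10,20,30,40)]+[(S+21*(g*np.cos(t)+g2*np.sin(t)),(0,255,0)) for t in np.arange(0,6.28,.3)]
e=s["eef_pos"];C=[(e+R[:,2]*66-R[:,2]*k,(0,0,255)) for k in(0,20,40,60)]+[(e+R[:,2]*66+20*(R[:,0]*np.cos(t)+R[:,1]*np.sin(t)),(0,255,255)) for t in np.arange(0,6.28,.3)]
A=ov(i,292,192,48,56,N+C);B=ov(j,288,210,48,56,N)
cv2.imwrite("pics/o7.png",np.hstack([A,B])[:,:,::-1])
E
```

```text
(no output)
```

View pics/o7.png

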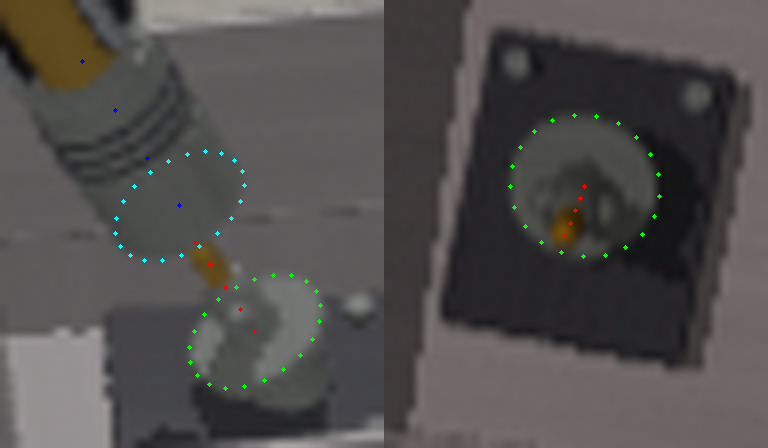

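Model overlays match both views (nipple axis, collar ring, coupler mouth) to about 1 px. Descending.

```bash
python3 -m crank '[[[-0.04,0.07,0.2,0,0,-0.1],[0,0,0.2,0,0,-0.1],[0,0,0.15,0,0,0],[0,0,0,0,0,0]]]'>/dev/null; python3 tgt.py 25;
```

```text
clock 25.7333 eef [541.6   64.74 137.21] force tool [1.74 1.17 2.49] torque [-0.61  0.01  0.03] w 22.797207318252614
mouth in T axes(x,y lateral,-z height) [  0.12  -2.12 -40.45] turn [-0.06 -0.04 -0.07]
25.0 (array([0.  , 0.06, 0.51]), array([-0.06, -0.04, -0.07]))
[-0.19  0.54 -0.15  2.29  1.81  0.3   0.86]
```

```bash
python3 -m crank '[[[0,0.07,0.15,0,0,0],[0,0.03,0.15,0,0,0],[0,0,0.15,0,0,0],[0,0,0,0,0,0]]]'>/dev/null; python3 tgt.py 18;
```

```text
clock 26.0667 eef [545.15  63.72 124.37] force tool [ 0.08 -0.58  1.71] torque [-0.7  -0.03  0.03] w 22.778454779531174
mouth in T axes(x,y lateral,-z height) [  0.49  -0.12 -27.27] turn [-0.07 -0.05 -0.08]
18.0 (array([-0.01, -0.01,  0.31]), array([-0.07, -0.05, -0.08]))
[-0.16  0.57 -0.2   2.29  1.89  0.33  0.79]
```

```bash
python3 -m crank '[[[0,0,0.15,0,0,0],[0,0,0.15,0,0,0],[0,0,0.1,0,0,0]]]'>/dev/null; python3 tgt.py 10; python3 -m crank '[[[0,0,0.2,0,0,0],[0,0,0.2,0,0,0],[0,0,0.2,0,0,0]]]'>/dev/null; python3 tgt.py 0
```

```text
clock 26.3167 eef [550.69  62.41 113.62] force tool [ 0.61  1.04 -6.29] torque [-0.81  0.25 -0.01] w 22.88035634189264
mouth in T axes(x,y lateral,-z height) [  0.73  -0.81 -15.12] turn [-0.08 -0.05 -0.08]
10.0 (array([-0.01,  0.01,  0.17]), array([-0.08, -0.05, -0.08]))
[-0.14  0.6  -0.22  2.28  1.94  0.36  0.75]
clock 26.5667 eef [558.51  60.41  98.1 ] force tool [  2.85   3.3  -55.51] torque [-1.96  0.78 -0.02] w 22.924752330578123
mouth in T axes(x,y lateral,-z height) [ 1.22 -1.75  2.35] turn [-0.11 -0.05 -0.08]
0.0 (array([-0.03,  0.03, -0.08]), array([-0.11, -0.05, -0.08]))
[-0.11  0.65 -0.26  2.27  2.    0.39  0.7 ]
```

```bash
python3 -m crank '[[[0,0,0.05,0,0,0],[0,0,0.05,0,0,0]]]'>/dev/null; python3 tgt.py; python3 -m crank '[[[0,0,0.05,0,0,0],[0,0,0.05,0,0,0]]]'>/dev/null; python3 tgt.py
```

```text
clock 26.7333 eef [558.4   60.68  97.11] force tool [  3.73   0.43 -42.03] torque [-1.03  0.93 -0.03] w 22.654733656371302
mouth in T axes(x,y lateral,-z height) [ 0.88 -1.31  3.18] turn [-0.13 -0.04 -0.07]
[-0.1   0.65 -0.26  2.27  2.02  0.4   0.69]
clock 26.9 eef [558.17  60.72  97.17] force tool [  3.15   0.53 -26.67] torque [-1.08  0.71 -0.01] w 22.683160871646976
mouth in T axes(x,y lateral,-z height) [ 0.81 -1.33  3.02] turn [-0.16 -0.03 -0.06]
[-0.1   0.65 -0.27  2.28  2.03  0.41  0.68]
```

```bash
python3 -m crank '[[[0,0,0.06,0,0,0],[0,0,0.06,0,0,0],[0,0,0.06,0,0,0],[0,0,0.06,0,0,0]]]'>/dev/null; python3 tgt.py
python3 - <<'E'
from h import *
a=[]
i=ctrl.get_image("side");a=cv2.resize(i["color"][150:270,240:380],None,fx=5,fy=5,interpolation=cv2.INTER_CUBIC);cv2.imwrite("pics/f8.png",a[:,:,::-1])
t=ctrl.get_image("top")
for q in("lid","reagent_bottle","weight","beaker"):
    for e in ctrl.search_frame(q,t)[:1]:print(q,e["conf"],np.round(e["extent"],1))
print(ctrl.read_state()["force"])
E
```

```text
clock 27.2333 eef [557.82  60.91  97.05] force tool [  3.25   1.03 -31.66] torque [-1.08  0.85 -0.  ] w 22.619973601744473
mouth in T axes(x,y lateral,-z height) [ 0.51 -1.4   2.96] turn [-0.23  0.   -0.04]
[-0.09  0.65 -0.29  2.28  2.05  0.43  0.66]
lid 0.82 [317.3 165.2  94.   67.3]
reagent_bottle 0.75 [433.4 214.4  31.5  25.8]
weight 0.64 [424.  298.1  24.2  21.2]
beaker 0.83 [165.1 269.   40.3  31.6]
[-14.62613041   0.24652426  28.78716358]
```

View pics/f8.png

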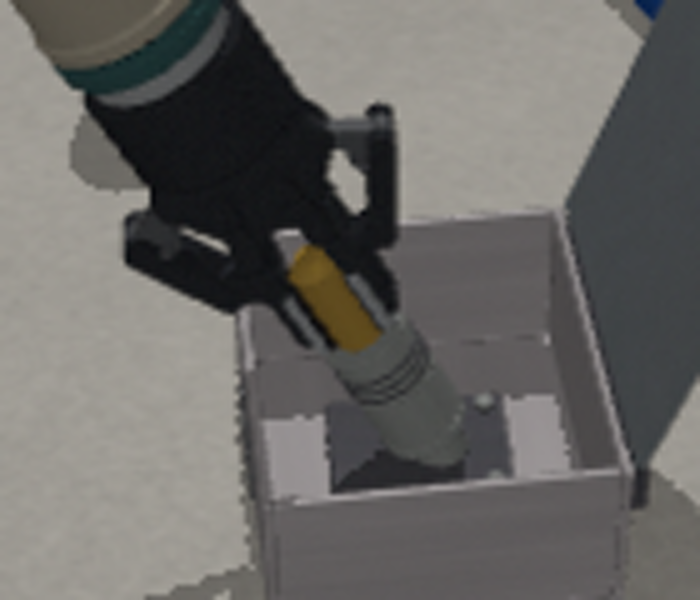

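The coupler sits on the collar, the lid is open and the bystanders have not moved. Handing in.

```bash
python3 -c "
from cell import ctrl
print(ctrl.finish_job()); s=ctrl.read_state(); print(s['clock'],s['force'],s['eef_pos'],s['width'])"
```

```text
the job is handed in; nothing more can be done
None
the job is handed in; nothing more can be done
```

The lid is open on its stop, and the coupler is snapped onto the tilted nipple and still gripped and pressed home. I handed the job in at about 27 s of the 69 s allowed; no verdict came back.

**What I did:** I gripped the lid's bar and swung it in an arc to about 1.85 rad, then let it drop back on its stop. I then took the coupler by its neck, with the fingertips about 6 mm above the shoulder, and pressed it on.

**Detour:** My first approach to the nipple ran two wrist joints onto their range limits. I backed off, turned the tool half round so the arm took another elbow position, and came in again without trouble.

**Last checks:**
- **Seating:** Inferred from the tool pose, the coupler's mouth was about 1.5 mm off the nipple's axis and tilted about 1.4°. The same calculation puts it about 3 mm below the seat, which is impossible. I put that down to small slip in the grip and measuring error.
- **Push:** The coupler met a solid stop. The force peaked at about 56 N during pressing and settled at about 32 N. The fingers were holding at 22.6 mm.
- **Pictures:** The final picture shows the coupler sitting on the collar. The lid, jar, weight and beaker were found within about 2 pixels of their earlier places.

**Not measured directly:** The lid's resting angle and the pin's travel were judged only from the pictures, the tool pose and the force.

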